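Clamp the microphone-arm swivel on its desk post

TASK

Build up the microphone-arm swivel on its desk mount: first the aluminium hub over the post, its boom socket pointing out over the front edge of the mount's base plate (the edge towards the robot), then the brass keyed spacer over the flat-sided tongue so that it lies flat on the hub, then the red cap. Push the cap down against the spring, turn it a quarter turn clockwise and let it up so that it stays locked with the stack under spring pressure. Nobody can measure which way the tongue points, so find it by a light touch, never force a part (firm fingertip pressure, well under 25 N, is enough), and leave the other things on the desk where they are.

Things in the scene. Friction and masses are not known exactly. Their poses are not given: they have to be found in the camera images.
- mount: Mic-arm desk mount, fixed. Origin: centre of underside, on the post axis; z up; -x is the front edge (towards the robot). Dark base plate 110 (x) x 90 (y) x 10 mm; round pedestal 72 mm across to 23 mm height; in it the spring-loaded round pressure plate, 56 mm across, top at 30 mm when free. The steel post rises from its middle, round, 27 mm in diameter, up to 45 mm (for more see post_top).
- post_top (a point): centre of the post's top, 76 mm above the mount's origin (axes as the mount's). Above the round part: 45 to 59 mm height a flat-sided tongue, 24 x 12 mm in plan; 59 to 69 mm a round neck, 10 mm in diameter; 69 to 76 mm a head, 24 x 12 mm like the tongue and in line with it, top edges bevelled 0.8 mm.
- tongue (a point): middle of the tongue, 52 mm above the mount's origin (axes as the mount's, not the tongue's). The long side of tongue and head lies along the mount's x axis turned by an angle that differs each time, up to 58 degrees either way. It is stiff (does not turn when pushed) and not measured: roughly seen from above, to be found by touch.
- pressure_plate (a joint): how far the pressure plate is pushed down, in m: 0 free (also with hub, spacer and cap merely lying on it), at most 0.0065; 0.002 with the cap locked. The spring takes 5 N at first movement, then 1.8 N more per mm, 16.7 N fully down; the stack's own weight, 3 to 4 N, counts towards it.
- hub: Swivel hub, aluminium block 50 x 50 mm, 24 mm high, with a vertical round bore of 29 mm right through; the boom socket, a tube 22 mm in diameter, sticks out along its +x. Origin: centre of underside, on the bore axis, z up. 0.14 to 0.22 kg. Upright on the desk; grip across the flat y sides (50 mm). On the mount its underside is 30 mm above the mount's origin (28 mm when clamped).
- socket_mouth (a point): middle of the open end of the hub's boom socket, 61 mm from the bore axis along the hub's +x, 12 mm above the hub's underside
- spacer: Keyed spacer, brass-coloured block 44 (x) x 36 (y) x 12 mm with a rectangular hole 26 (x) x 14 (y) mm right through: it passes over head and tongue only within about 4.5 degrees of their direction, either way round. Origin: centre of underside, z up. 0.07 kg. Lies flat; grip across the y sides. Underside above the mount's origin: 76 mm caught on the head, 54 mm lying on the hub.
- cap: Red quarter-turn clamp cap, upright on the desk, 0.08 kg. Origin: centre of underside, z up. Plate 44 (x) x 42 (y) x 5 mm with a slot 26 (x) x 14 (y) mm right through; two ears along x on its y sides, 32 mm long, tops at 22 mm: grip across them (42 mm). Underside above the mount's origin: 76 mm caught on the head, 66 mm lying on the spacer, 64 mm locked.
- cap_groove (a point): middle of the cap's cross groove, on its axis 5 mm above its underside; the groove, 15 mm wide, lies along the cap's y between dark pads: two low (2 mm) and two high stops (7 mm). With the head up through the slot, push the cap down 4 to 6.5 mm (9 to 13 N) and turn it 90 degrees clockwise seen from above: the head passes over the low pads (the stops end the turn at 97 degrees); let up, it drops into the groove.
- remote: black remote control, 165 x 46 x 20 mm, lying on the desk; leave it. Origin: centre of the underside.
- washer: spare white plastic ring, 50 mm across, round 29 mm hole, 8 mm thick; not used here, leave it. Origin: centre of the underside.
- stopwatch: grey stopwatch, 62 mm across, 17 mm high; leave it. Origin: centre of the underside.
- screwdriver: screwdriver with green handle, 170 mm long, lying along its x; leave it. Origin: under its middle.
- mug: blue mug, 82 mm across, 95 mm high, handle at its +y; leave it. Origin: centre of the underside.
- microphone: black hand microphone with steel grille at its +x end, 185 mm long, 51 mm across the grille; leave it. Origin: under the body, 13 mm towards the grille from its middle.
- card_case: clear flat case, 100 x 65 x 18 mm; leave it. Origin: centre of the underside.

How it is judged (in metres and radians):
On the way, in this order (a step that is already met when the one before it is completed fails the run):
1. the hub is over the post, down on the pressure plate, its socket pointing out over the front edge of the mount (horizontal distance between hub and mount below 0.003 m and z of hub in the frame of mount between 0.026 and 0.0325 m and angle between hub's own z axis and vertical below 0.06 rad and x of socket_mouth in the frame of mount below -0.052 m), for 0.2 s.
2. then the spacer is over the tongue, flat on the hub (horizontal distance between each of spacer, hub and mount below 0.003 m and z of spacer in the frame of mount between 0.047 and 0.0565 m and angle between each of spacer, hub's own z axis and vertical below 0.06 rad and z of hub in the frame of mount between 0.023 and 0.0325 m), for 0.2 s.
3. then the cap is locked: the plate stays pushed down with the gripper off the cap (horizontal distance between cap and mount below 0.003 m and z of cap in the frame of mount between 0.062 and 0.0655 m and angle between cap's own z axis and vertical below 0.06 rad and value of joint pressure_plate between 0.0012 and 0.0034 m and contact force between the fingers and cap below 0.05 N), for 0.3 s.
At the end, for the whole second after the job is handed in: Hub, spacer, cap stacked in this order, each within 3 mm of the post axis, level within 0.06 rad, at rest; socket mouth 52 mm or more in front of the axis; undersides 26-30.5, 50-54.5, 62-65.5 mm above the mount origin; cap let go and locked: plate held down 1.2 to 3.4 mm (horizontal distance between each of hub, spacer, cap and mount below 0.003 m and z of hub in the frame of mount between 0.026 and 0.0305 m and angle between each of hub, spacer, cap's own z axis and vertical below 0.06 rad and x of socket_mouth in the frame of mount below -0.052 m and z of spacer in the frame of mount between 0.05 and 0.0545 m and z of cap in the frame of mount between 0.062 and 0.0655 m and value of joint pressure_plate between 0.0012 and 0.0034 m and linear speed of each of hub, spacer, cap below 0.01 m/s); the robot touches nothing.
It fails at once if a part, or the gripper itself, pressed on the mount, or one part on another, with more than 30 N (the cap against the post: 40 N) (contact force between any of hub, spacer, the arm, the fingers and mount above 30 N or contact force between cap and mount above 40 N or contact force between any of spacer, cap and hub above 30 N or contact force between cap and spacer above 30 N).
It fails at once if one of the other things on the desk moved more than 20 mm (distance of any of remote, washer, stopwatch, screwdriver, mug, microphone, card_case from where it was at the start of the episode above 0.02 m).
It also fails if it takes over 72 s, if anything falls off the work surface, if the arm or the gripper's body presses on something with over 40 N, if the wrist force passes 120 N, or if a joint passes its speed limit or range.

ROBOT

A 6-joint arm with a two-finger parallel gripper is mounted at the origin on the work surface. World frame = base frame: x ahead of the robot, y to its left, z up, the work surface at z = 0. Lengths are in mm, angles in rad, forces in N, time in s.
With the tool pointing down it reaches from about 350 to 875 mm from the base axis. Payload 4.2 kg.
Tool frame: the origin (TCP) lies midway between the tips of the shut fingers; the grasp point (between the pads) lies 19 mm behind it; z points along the fingers, y is the direction in which the jaws open and shut (so a half turn about z gives the same grasp; the last joint's range is limited). The gripper opens to 85 mm and grips with 20 to 120 N. Pads are 22 mm wide; open, the fingers measure 114 mm over their backs; the gripper's body (76 mm by 85 mm) begins 54 mm behind the grasp point. The pads swing forward as they close: fully open they stand 13 mm farther back than shut.
Start: joints at [-0.954, 0.385, 0.008, 0, -1.194, -0.259], TCP at [218.898, -585.391, 231.312] pointing down, gripper open.
Joint ranges: [-3.14, 3.14], [-1.21, 2.06], [-1.07, 1.41], [-3.16, 2.05], [-2.99, -0.16], [-3.1, 3.1]. Speed limits (rad/s): [2.79, 2.79, 3.14, 3.14, 3.14, 3.14].

INTERFACE

Orientations are given as a unit quaternion [x, y, z, w].
In Python, from bench import arm, eyes, nets gives the robot as it stands.
- The arm moves only by the tool jog_arm, never from a script. Its argument "rows" is a list of rows, each a list of 3 entries, a list of its own where there are three numbers: the shift along the tool's x, y, z in cm, then the turn, a rotation vector about the tool's x, y, z in degrees, then the finger opening in cm, from 0 to 8.54. In form: [[[x, y, z], [ax, ay, az], jaw], ...]. A call has 1 to 10 rows; each row shifts and turns the commanded pose from where the row before left it, along the tool's axes as they then stand; what a row does not reach is not made up. A row lasts 1/8 s, in which the tool goes at most 62.5 mm and 10.7 degrees, less where a joint would pass 70% of its speed; a pose out of reach is approached as far as the arm can. A call with a gripper value outside its range is refused whole. The fingers move at their own pace and stop on an object; the grip force is fixed at half the most. Time passes only in rows, so rows that do not move let the fingers close. It gives the time, the measured TCP pose, the force and the opening at its end, in the units of the state.
- arm.read_state(): the state, without advancing time (a new reading comes with each control period).
- eyes.get_image(name): name is "scene" or "top"; returns the picture (480x640x3 uint8, red, green, blue); there is no depth.
- eyes.camera_model(name): a dict with "K" (3x3 intrinsics, pixels), "k1" (the pictures are not rectified: a ray, as slopes to the right and down, at radius r is drawn at 1 + k1 r^2 times it, then the intrinsics apply), "rvec" (rotation vector, rad) and "tvec" (3), from world to camera coordinates, as OpenCV has them. Camera axes: x right, y down, z forward; pixel columns grow to the right and rows downward; lengths in mm; the calibration is good to about 2 mm. A picture is of the moment at which its call begins. camera_model takes no time and is no camera call.
- arm.job_done(): hands the job in, once; it reports no verdict.
Trained networks look in the newest picture that a camera, given by its name, has taken for a name from the list of things; names that differ only in an ending like _2 or _b are one class to them, and where a whole thing is asked for, a point or a joint stands for the part that bears it (a point fixed in the world has none). Each returns a list of dicts, best first, with "conf" (0 to 1); they miss things now and then, are a little off and sometimes report something else, mostly with a low value. They report only what shows in the picture. A call takes as long as a camera call.
- nets.boxes_of(camera, name): "position" ([column, row] as shares, 0 to 1, of the picture: columns of its width, rows of its height, amid what is visible of it).
The state is a dict: "clock": time; "joints": joint angles; "joint_vel": joint speeds; "joint_efforts": joint torques, N m; "position": TCP position; "ee_rot": TCP orientation; "contact_force": force on the tool from outside, world axes, zero at the start; "wrist_torque": the same for the moment, N m; "gripper_width": finger opening in mm.
Only numpy, scipy, OpenCV 4.12 (cv2) and the standard library are available. Lean on these libraries where they do the work, as an engineer would, in place of code of your own. Each camera call takes 0.05 s, during which the arm holds its last target.

## Working session

There is one attempt and no reset: what is moved stays moved. The work goes in short steps, Python scripts to look and compute and a tool call to move; the robot and the scene stay as the last step left them, time stands still between calls to the robot, and variables do not carry over. Pictures are saved under pics/ and viewed, and the job is handed in when it is done.

Besides the shell and the picture viewer there is one more tool, called after "Request:" by a JSON object that holds its "api" and its "payload", one argument or row to a line. jog_arm: Moves the arm, as the interface text tells. Its arguments: {"type":"object","properties":{"rows":{"type":"array","items":{"type":"array"}}},"required":["rows"]}

```bash
ls; mkdir -p pics; python3 - <<'E'
from bench import arm, eyes, nets
import cv2
for n in ["scene","top"]:
    im=eyes.get_image(n); cv2.imwrite(f"pics/{n}0.png",im[:,:,::-1]); m=eyes.camera_model(n); print(n,m)
for c in ["top","scene"]:
    for n in ["mount","post_top","tongue","hub","socket_mouth","spacer","cap"]:
        r=nets.boxes_of(c,n); print(c,n,[(round(d['conf'],2),[round(d['position'][0]*640),round(d['position'][1]*480)]) for d in r[:3]])
print(arm.read_state())
E
```

```text
pics
scene {'K': array([[522.48884093,   0.        , 315.1067874 ],
       [  0.        , 522.48884093, 235.34854107],
       [  0.        ,   0.        ,   1.        ]]), 'k1': -0.015938655947766823, 'rvec': array([ 1.51188653,  2.25863   , -0.72937728]), 'tvec': array([ 180.30276495, -344.97013856, 1373.18616969])}
top {'K': array([[604.9347733 ,   0.        , 323.88282132],
       [  0.        , 604.9347733 , 246.57549909],
       [  0.        ,   0.        ,   1.        ]]), 'k1': -0.012124203245366364, 'rvec': array([ 2.16805558, -2.18771006,  0.08368683]), 'tvec': array([  17.7063196 ,  519.75218167, 1401.1843323 ])}
top mount [(0.81, [308, 238]), (0.17, [354, 310])]
top post_top [(0.69, [310, 239]), (0.67, [447, 211])]
top tongue [(0.6, [309, 241])]
top hub [(0.79, [446, 211])]
top socket_mouth [(0.92, [446, 211])]
top spacer [(0.58, [434, 272])]
top cap [(0.59, [230, 268])]
scene mount [(0.79, [326, 274]), (0.4, [208, 199])]
scene post_top [(0.69, [198, 143]), (0.58, [329, 271])]
scene tongue [(0.68, [323, 271]), (0.31, [327, 270])]
scene hub [(0.95, [170, 248]), (0.32, [516, 291])]
scene socket_mouth [(0.68, [171, 248])]
scene spacer [(0.83, [208, 199])]
scene cap [(0.78, [416, 270])]
{'clock': 0.8, 'joints': array([-9.54361217e-01,  3.84692163e-01,  7.90189612e-03,  1.15484157e-05,
       -1.19400723e+00, -2.58598790e-01]), 'joint_vel': array([-8.30435110e-04, -7.34660005e-05, -6.43085816e-04, -6.20885386e-04,
       -4.34031173e-05,  4.56369681e-04]), 'joint_efforts': array([-4.60599331e-04, -3.92030776e+01,  1.88610417e+01,  4.19040531e+00,
       -1.64546473e-04, -8.95826986e-07]), 'position': array([ 218.91761335, -585.38354942,  231.3192712 ]), 'ee_rot': array([-1.77967198e-01,  9.84036420e-01, -1.74302174e-06, -5.11218131e-06]), 'contact_force': array([-0.10283803,  0.10279507, -0.64688881]), 'wrist_torque': array([ 0.00528466, -0.01521494, -0.01227218]), 'gripper_width': 85.22062492840631}
```

View pics/top0.png

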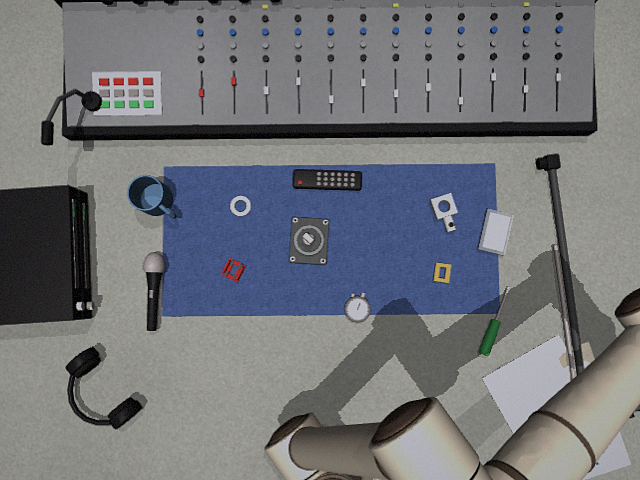

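View pics/scene0.png

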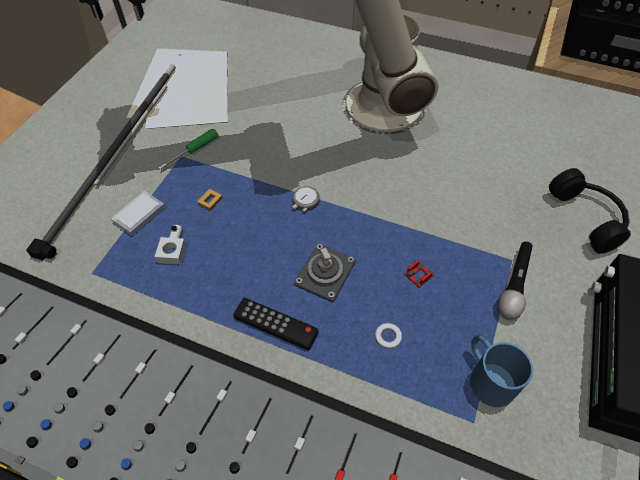

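The top view shows the mount at (308,240), the hub at (445,212) with its socket towards the lower right, the spacer at (443,272) and the cap at (234,270). I'll zoom in on these and build projection helpers.

```bash
cat > h.py <<'E'
import numpy as np, cv2
from bench import arm, eyes, nets
def cam(n):
    m=eyes.camera_model(n); R=cv2.Rodrigues(np.array(m['rvec'],float))[0]; return m['K'],m['k1'],R,np.array(m['tvec'],float)
def proj(n,P):
    K,k,R,t=cam(n); c=np.atleast_2d(P)@R.T+t; s=c[:,:2]/c[:,2:]; s=s*(1+k*(s**2).sum(1,keepdims=True)); return s@np.diag([K[0,0],K[1,1]])+K[:2,2]
def back(n,px,z):
    K,k,R,t=cam(n); d=(np.atleast_2d(px).astype(float)-K[:2,2])/[K[0,0],K[1,1]]; s=d.copy()
    for _ in range(10): s=d/(1+k*(s**2).sum(1,keepdims=True))
    r=np.c_[s,np.ones(len(s))]@R; o=-R.T@t; l=(z-o[2])/r[:,2]; return o+r*l[:,None]
E
python3 - <<'E'
from h import *
im=cv2.imread('pics/top0.png'); sc=cv2.imread('pics/scene0.png')
def crop(i,c,r=25,s=12):
    x,y=c; return cv2.resize(i[y-r:y+r,x-r:x+r],(300,300),interpolation=cv2.INTER_CUBIC)
T=np.hstack([crop(im,c,20) if c!=(309,240) else crop(im,c,25) for c in [(309,240),(234,270)]])
B=np.hstack([crop(im,(445,212),25),crop(im,(443,272),20)])
cv2.imwrite('pics/crop_top.png',np.vstack([T,B]))
T=np.hstack([crop(sc,(325,272),35),crop(sc,(418,273),25)])
B=np.hstack([crop(sc,(172,245),25),crop(sc,(209,199),20)])
cv2.imwrite('pics/crop_sc.png',np.vstack([T,B]))
print(back('top',[308.5,240.5],10),back('top',[443,206],24),back('top',[443,272],12),back('top',[234,270],5))
E
```

```text
[[535.59024753  49.4171377   10.        ]] [[ 613.07227289 -268.75603864   24.        ]] [[ 457.91851904 -267.19913397   12.        ]] [[467.40526074 226.84134706   5.        ]]
```

View pics/crop_top.png

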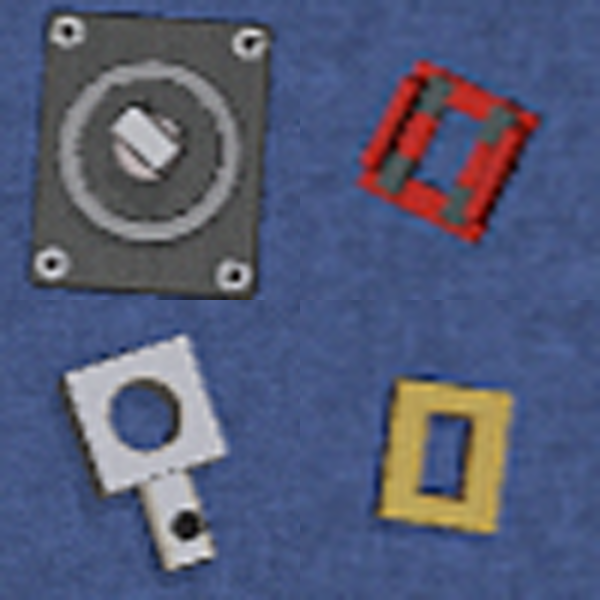

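View pics/crop_sc.png

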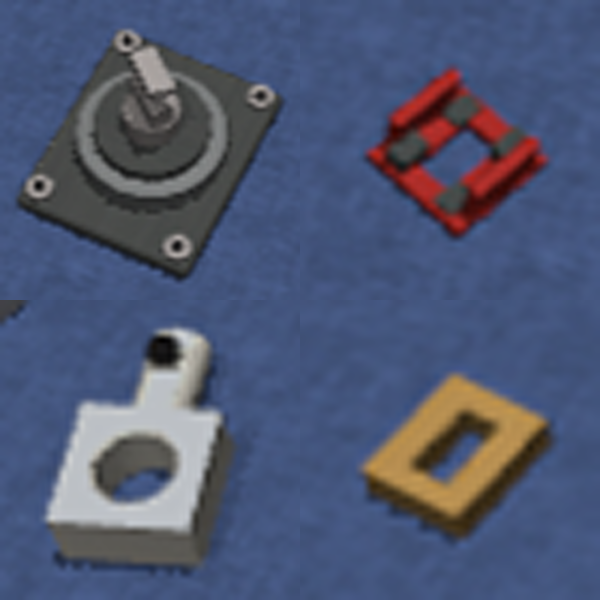

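```bash
cat > fit.py <<'E'
from h import *
from scipy.optimize import minimize
def box(x0,x1,y0,y1,z0,z1): return np.array([[x,y,z] for x in(x0,x1) for y in(y0,y1) for z in(z0,z1)],float)
def cyl(r,z0,z1,n=32):
    a=np.arange(n)*2*np.pi/n; return np.array([[r*np.cos(t),r*np.sin(t),z] for t in a for z in(z0,z1)])
a=np.arange(16)*2*np.pi/16
sock=np.array([[x,11*np.cos(t),12+11*np.sin(t)] for t in a for x in(25,61)])
a2=np.arange(32)*2*np.pi/32
ring=lambda r,z:np.array([[r*np.cos(t),r*np.sin(t),z] for t in a2])
rect=lambda hx,hy,z:np.array([[hx,hy,z],[hx,-hy,z],[-hx,-hy,z],[-hx,hy,z]],float)
# (solids, holes: list of [poly_top, poly_bottom] -> visible = intersection)
M={'mount':([box(-55,55,-45,45,0,10),cyl(36,10,23),cyl(28,23,30),cyl(13.5,30,45)],[]),
 'hub':([box(-25,25,-25,25,0,24),sock],[(ring(14.5,24),ring(14.5,0))]),
 'spacer':([box(-22,22,-18,18,0,12)],[(rect(13,7,12),rect(13,7,0))]),
 'cap':([box(-22,22,-21,21,0,5),box(-16,16,16,21,5,22),box(-16,16,-21,-16,5,22)],[(rect(13,7,5),rect(13,7,0))])}
S=8
def render(cam_,name,p,win,z=0):
    x0,y0,w,h=win; m=np.zeros((h*S,w*S),np.uint8)
    c,s=np.cos(p[2]),np.sin(p[2]); R=np.array([[c,-s,0],[s,c,0],[0,0,1]])
    def px(P): return ((proj(cam_,P@R.T+[p[0],p[1],z])-[x0,y0]+.5)*S-.5)
    sh=6
    def fill(img,P,v): cv2.fillConvexPoly(img,np.round(P*(1<<sh)).astype(np.int32),v,shift=sh)
    sol,hol=M[name]
    holes=np.zeros_like(m)
    for A,B in hol:
        h1=np.zeros_like(m);h2=h1.copy(); fill(h1,px(A),255);fill(h2,px(B),255); holes|=h1&h2
    for P in sol[:1]: fill(m,cv2.convexHull(px(P).astype(np.float32))[:,0],255)
    m[holes>0]=0
    for P in sol[1:]: fill(m,cv2.convexHull(px(P).astype(np.float32))[:,0],255)
    return cv2.resize(m,(w,h),interpolation=cv2.INTER_AREA)/255.
def alpha(im,win,fg=0.):
    x0,y0,w,h=win; c=im[y0:y0+h,x0:x0+w].astype(float); f=c[...,0]-c[...,2]
    bg=np.median(np.r_[f[:2].ravel(),f[-2:].ravel(),f[:,:2].ravel(),f[:,-2:].ravel()])
    return np.clip((bg-f)/(bg-fg),0,1)
def fit(cam_,im,name,p0,r,z=0,excl=None):
    u=proj(cam_,[[p0[0],p0[1],z+10]])[0].round().astype(int); win=(u[0]-r,u[1]-r,2*r,2*r)
    al=cv2.GaussianBlur(alpha(im,win),(0,0),.6)
    def cost(q):
        return ((cv2.GaussianBlur(render(cam_,name,[q[0],q[1],q[2]/20],win,z),(0,0),.6)-al)**2).sum()
    best=None
    for d in (0,.1,-.1):
        q0=np.array([p0[0],p0[1],(p0[2]+d)*20])
        res=minimize(cost,q0,method='Nelder-Mead',options=dict(initial_simplex=np.vstack([q0,q0+[4,0,0],q0+[0,4,0],q0+[0,0,2]]),xatol=.02,fatol=1e-3,maxiter=300))
        if best is None or res.fun<best.fun: best=res
    q=best.x; return q[0],q[1],np.degrees(q[2]/20),best.fun,al,render(cam_,name,[q[0],q[1],q[2]/20],win,z)
E
python3 - <<'E'
from fit import *
tiles=[]
for n,p0,r in [('mount',(535,49,-.07),36),('hub',(610,-268,-2.8),28),('spacer',(457,-267,-.1),16),('cap',(467,226,-.46),17)]:
    for c in('top','scene'):
        im=cv2.imread(f'pics/{c}0.png'); o=fit(c,im,n,p0,r if c=='top' else r+4); print(n,c,np.round(o[:4],2))
        tiles.append(cv2.resize(np.hstack([o[4],o[5],abs(o[4]-o[5])]),(390,130)))
cv2.imwrite('pics/fit.png',255*np.vstack([np.hstack(tiles[i:i+2]) for i in range(0,8,2)]))
E
```

```text
mount top [536.14  48.91  -4.36   6.45]
mount scene [537.83  50.87  -4.43  21.95]Traceback (most recent call last):
  File "<stdin>", line 5, in <module>
  File "fit.py", line 43, in fit
    res=minimize(cost,q0,method='Nelder-Mead',options=dict(initial_simplex=np.vstack([q0,q0+[4,0,0],q0+[0,4,0],q0+[0,0,2]]),xatol=.02,fatol=1e-3,maxiter=300))
    res = _minimize_neldermead(fun, x0, args, callback, bounds=bounds,
                               **options)
    fxr = func(xr)
    fx = function(np.copy(x), *(wrapper_args + args))
  File "fit.py", line 39, in cost
    return ((cv2.GaussianBlur(render(cam_,name,[q[0],q[1],q[2]/20],win,z),(0,0),.6)-al)**2).sum()
                              ~~~~~~^^^^^^^^^^^^^^^^^^^^^^^^^^^^^^^^^^^^^
  File "fit.py", line 26, in render
    h1=np.zeros_like(m);h2=h1.copy(); fill(h1,px(A),255);fill(h2,px(B),255); holes|=h1&h2
                                                                 ~~^^^
  File "fit.py", line 20, in px
    def px(P): return ((proj(cam_,P@R.T+[p[0],p[1],z])-[x0,y0]+.5)*S-.5)
                        ~~~~^^^^^^^^^^^^^^^^^^^^^^^^^^
  File "h.py", line 6, in proj
    K,k,R,t=cam(n); c=np.atleast_2d(P)@R.T+t; s=c[:,:2]/c[:,2:]; s=s*(1+k*(s**2).sum(1,keepdims=True)); return s@np.diag([K[0,0],K[1,1]])+K[:2,2]
            ~~~^^^
  File "h.py", line 4, in cam
    m=eyes.camera_model(n); R=cv2.Rodrigues(np.array(m['rvec'],float))[0]; return m['K'],m['k1'],R,np.array(m['tvec'],float)
ValueError: time passes only in moves, steps and waits
```

Camera-model calls are limited, so I'll cache the models.

```bash
cat > h.py <<'E'
import numpy as np, cv2
K_={'scene':(522.48884093,315.1067874,235.34854107,-0.015938655947766823,[1.51188653,2.25863,-0.72937728],[180.30276495,-344.97013856,1373.18616969]),
'top':(604.9347733,323.88282132,246.57549909,-0.012124203245366364,[2.16805558,-2.18771006,0.08368683],[17.7063196,519.75218167,1401.1843323])}
C_={n:(np.array([[v[0],0,v[1]],[0,v[0],v[2]],[0,0,1.]]),v[3],cv2.Rodrigues(np.array(v[4]))[0],np.array(v[5])) for n,v in K_.items()}
cam=lambda n:C_[n]
def proj(n,P):
    K,k,R,t=cam(n); c=np.atleast_2d(P)@R.T+t; s=c[:,:2]/c[:,2:]; s=s*(1+k*(s**2).sum(1,keepdims=True)); return s*K[0,0]+K[:2,2]
def back(n,px,z):
    K,k,R,t=cam(n); d=(np.atleast_2d(px).astype(float)-K[:2,2])/K[0,0]; s=d.copy()
    for _ in range(10): s=d/(1+k*(s**2).sum(1,keepdims=True))
    r=np.c_[s,np.ones(len(s))]@R; o=-R.T@t; l=(z-o[2])/r[:,2]; return o+r*l[:,None]
E
cat > run1.py <<'E'
from fit import *
tiles=[]
for n,p0,r in [('mount',(535,49,-.07),36),('hub',(610,-268,-2.8),28),('spacer',(457,-267,-.1),16),('cap',(467,226,-.46),17)]:
    for c in('top','scene'):
        im=cv2.imread(f'pics/{c}0.png'); o=fit(c,im,n,p0,r if c=='top' else r+4); print(n,c,np.round(o[:4],2))
        tiles.append(cv2.resize(np.hstack([o[4],o[5],abs(o[4]-o[5])]),(390,130)))
cv2.imwrite('pics/fit.png',255*np.vstack([np.hstack(tiles[i:i+2]) for i in range(0,8,2)]))
E
python3 run1.py
```

```text
mount top [536.14  48.91  -4.36   6.45]
mount scene [537.83  50.87  -4.43  21.95]
hub top [ 613.95 -270.88 -162.52    9.39]
hub scene [ 616.7  -268.6  -161.92   79.23]
spacer top [ 457.37 -265.6    -8.36    3.33]
spacer scene [ 459.55 -263.65   -8.7     2.17]
cap top [468.29 228.72 -26.88   5.63]
cap scene [468.93 230.44 -27.06   4.45][ WARN:0@2.751] global loadsave.cpp:1063 imwrite_ Unsupported depth image for selected encoder is fallbacked to CV_8U.
```

```bash
sleep 1
```

```text
(no output)
```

View pics/fit.png

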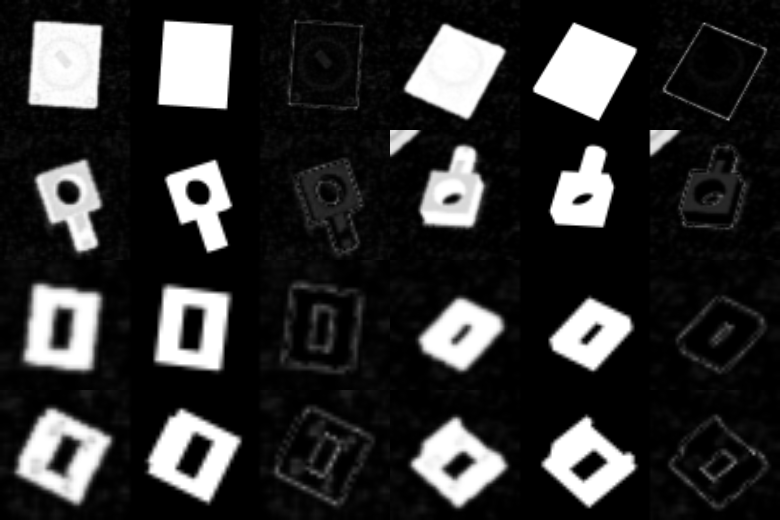

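The fits agree: the two cameras differ by a near-constant (2, 2) mm, so relative positions are good. Next, the head's direction from its corners.

```bash
python3 - <<'E'
from h import *
im=cv2.imread('pics/top0.png'); sc=cv2.imread('pics/scene0.png')
m1=proj('top',[[537,50,76]])[0];m2=proj('scene',[[537,50,70]])[0]; print(m1,m2)
def crop(i,c,r): 
    x,y=np.round(c).astype(int); return cv2.resize(i[y-r:y+r,x-r:x+r],(400,400),interpolation=cv2.INTER_CUBIC),(x-r,y-r)
a,o1=crop(im,m1,10);b,o2=crop(sc,m2,14);print(o1,o2)
cv2.imwrite('pics/head.png',np.hstack([a,b]))
E
```

```text
[307.36237632 237.22729293] [324.75619972 253.7763931 ]
(np.int64(297), np.int64(227)) (np.int64(311), np.int64(240))
```

View pics/head.png

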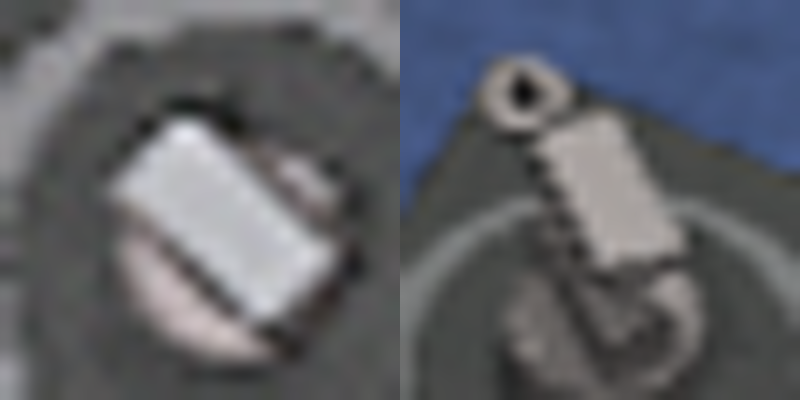

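The head shows as a bright quad: top-tile corners (188,117), (338,242), (262,325), (108,190); scene-tile corners (140,142), (222,107), (288,240), (205,270).

```bash
python3 - <<'E'
from h import *
from scipy.optimize import least_squares
obs={'top':(np.array([[188,117],[338,242],[262,325],[108,190]])+.5)/20-.5+[297,227],
'scene':(np.array([[140,142],[222,107],[288,240],[205,270]])+.5)/(400/28)-.5+[311,240]}
for n,o in obs.items():
    P=back(n,o,76); print(n,P[:,:2].round(1).tolist(),P.mean(0).round(1),[round(float(np.linalg.norm(P[i]-P[(i+1)%4])),1) for i in range(4)])
    best=None
    for sw in (0,90):
     def f(q):
        c,s=np.cos(q[2]),np.sin(q[2]); 
        C=np.array([[12,6],[12,-6],[-12,-6],[-12,6]])@np.array([[c,s],[-s,c]])+q[:2]
        d=np.linalg.norm(C[:,None]-P[None,:,:2],axis=2); return d.min(0)
     for a in np.arange(-90,90,20):
        r=least_squares(f,[*P.mean(0)[:2],np.radians(a)])
        if best is None or r.cost<best.cost: best=r
    print(n,best.x[:2].round(2),np.degrees(best.x[2])%180,best.cost)
E
```

```text
top [[548.1, 53.2], [533.7, 36.3], [524.3, 45.0], [539.8, 62.3]] [536.5  49.2  76. ] [22.2, 12.7, 23.2, 12.3]
top [536.49  49.19] 47.96267898719845 1.455807049596925
scene [[534.6, 39.7], [525.0, 47.9], [541.8, 64.3], [550.5, 55.7]] [538.   51.9  76. ] [12.6, 23.4, 12.2, 22.6]
scene [537.99  51.92] 45.31156782759025 0.8235416075014378
```

```bash
cat > plan.py <<'E'
import sys,json,numpy as np
from bench import arm
# usage: plan.py jaw_cm n  x y z psi   (mm, deg; '-' keeps)
def yaw(q):
    x,y,z,w=q; return np.degrees(np.arctan2(2*(x*y+z*w),1-2*(y*y+z*z)))
s=arm.read_state(); p=np.array(s['position']); a=yaw(s['ee_rot'])
print('t',round(s['clock'],2),'pos',p.round(2),'psi',round(float(a),2),'F',np.round(s['contact_force'],2),'M',np.round(s['wrist_torque'],3),'w',round(s['gripper_width'],2),'q',np.round(s['ee_rot'],4))
if len(sys.argv)>1:
    jaw,n=float(sys.argv[1]),int(sys.argv[2]); t=[float(v) if v!='-' else None for v in sys.argv[3:7]]
    tp=np.array([t[i] if t[i] is not None else p[i] for i in range(3)]); ta=t[3] if t[3] is not None else a
    da=(ta-a+180)%360-180 if abs(ta-a)>180 and '-f' not in sys.argv else ta-a
    rows=[];c=a;d=(tp-p)/n
    for i in range(n):
        r=np.radians(c); x=d@[np.cos(r),np.sin(r),0]; y=d@[np.sin(r),-np.cos(r),0]
        rows.append([[round(x/10,3),round(y/10,3),round(-d[2]/10,3)],[0,0,round(-da/n,2)],jaw]); c+=da/n
    print('step mm',np.linalg.norm(d).round(1),'deg',round(da/n,2)); print(json.dumps(rows))
E
python3 plan.py 8.5 8 458.5 -264.6 110 -98.5
```

```text
t 0.8 pos [ 218.92 -585.38  231.32] psi -159.5 F [-0.1   0.1  -0.65] M [ 0.005 -0.015 -0.012] w 85.22 q [-0.178  0.984 -0.    -0.   ]
step mm 52.3 deg 7.62
[[[-4.21, 2.707, 1.516], [0, 0, -7.62], 8.5], [[-4.531, 2.124, 1.516], [0, 0, -7.62], 8.5], [[-4.773, 1.504, 1.516], [0, 0, -7.62], 8.5], [[-4.931, 0.858, 1.516], [0, 0, -7.62], 8.5], [[-5.001, 0.196, 1.516], [0, 0, -7.62], 8.5], [[-4.983, -0.469, 1.516], [0, 0, -7.62], 8.5], [[-4.876, -1.126, 1.516], [0, 0, -7.62], 8.5], [[-4.684, -1.763, 1.516], [0, 0, -7.62], 8.5]]
```

Request:
{"api": "jog_arm", "payload": {
  "rows": [
    [[-4.21, 2.71, 1.5], [0, 0, -7.6], 8.5],
    [[-4.53, 2.12, 1.5], [0, 0, -7.6], 8.5],
    [[-4.77, 1.5, 1.5], [0, 0, -7.6], 8.5],
    [[-4.93, 0.86, 1.5], [0, 0, -7.6], 8.5],
    [[-5.0, 0.2, 1.5], [0, 0, -7.6], 8.5],
    [[-4.98, -0.47, 1.5], [0, 0, -7.6], 8.5],
    [[-4.88, -1.13, 1.5], [0, 0, -7.6], 8.5],
    [[-4.68, -1.76, 1.5], [0, 0, -7.6], 8.5],
    [[0, 0, 0], [0, 0, 0], 8.5]
  ]
}}

```text
clock: 1.92
position: [460.2, -262.6, 110.4]
ee_rot: [-0.653, 0.757, 0.001, -0.0]
contact_force: [0.5, 0.8, -0.1]
gripper_width: 84.8
```

```bash
python3 plan.py 8.5 3 458.5 -264.6 4 -98.5
```

```text
t 1.93 pos [ 460.23 -262.65  110.38] psi -98.4 F [ 0.52  0.78 -0.08] M [-0.049  0.008 -0.028] w 84.8 q [-6.534e-01  7.570e-01  6.000e-04 -4.000e-04]
step mm 35.5 deg -0.03
[[[0.073, 0.048, 3.546], [0, 0, 0.03], 8.5], [[0.073, 0.048, 3.546], [0, 0, 0.03], 8.5], [[0.073, 0.048, 3.546], [0, 0, 0.03], 8.5]]
```

Request:
{"api": "jog_arm", "payload": {
  "rows": [
    [[0.1, 0.1, 3.5], [0, 0, 0], 8.5],
    [[0.1, 0, 3.5], [0, 0, 0], 8.5],
    [[0, 0, 3.6], [0, 0, 0], 8.5],
    [[0, 0, 0], [0, 0, 0], 5.5],
    [[0, 0, 0], [0, 0, 0], 4.2],
    [[0, 0, 0], [0, 0, 0], 4.2],
    [[0, 0, 0], [0, 0, 0], 4.2],
    [[0, 0, 0], [0, 0, 0], 4.2]
  ]
}}

```text
clock: 2.92
position: [458.8, -267.5, 7.2]
ee_rot: [-0.652, 0.759, -0.002, 0.001]
contact_force: [-1.9, -0.8, 6.7]
gripper_width: 42.7
```

```bash
python3 plan.py
```

```text
t 2.92 pos [ 458.75 -267.48    7.17] psi -98.67 F [-1.94 -0.82  6.68] M [-0.311  0.327 -0.037] w 42.72 q [-6.517e-01  7.585e-01 -1.500e-03  7.000e-04]
```

```bash
python3 - <<'E'
from h import *
from bench import eyes
for n,c in(('scene',(209,195)),('top',(440,272))):
    im=eyes.get_image(n)[:,:,::-1].copy(); cv2.imwrite(f'pics/{n}1.png',im)
    x,y=c; r=50
    cv2.imwrite(f'pics/{n}1c.png',cv2.resize(im[y-r:y+r,x-r:x+r],(500,500),interpolation=cv2.INTER_CUBIC))
E
python3 plan.py
```

```text
t 3.02 pos [ 458.75 -267.46    7.18] psi -98.67 F [-1.04 -0.58  7.18] M [-0.35  0.38 -0.03] w 42.22 q [-6.517e-01  7.585e-01 -1.500e-03  7.000e-04]
```

View pics/scene1c.png

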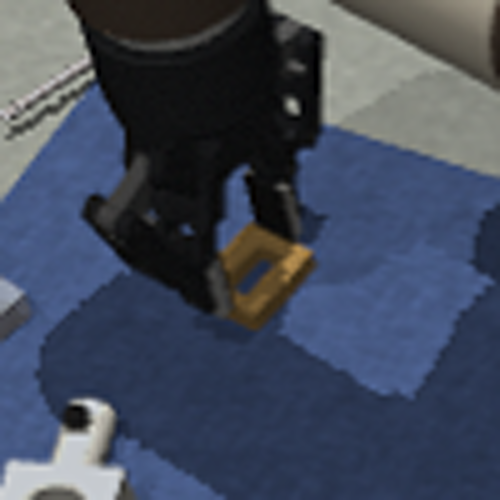

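The fingers seem to have closed on top of the spacer while the arm was still descending (7 N upward, width 42). I'll open, let it settle and look.

Request:
{"api": "jog_arm", "payload": {
  "rows": [
    [[0, 0, -0.3], [0, 0, 0], 7],
    [[0, 0, -1.5], [0, 0, 0], 7],
    [[0, 0, -2.0], [0, 0, 0], 7],
    [[0, 0, 0], [0, 0, 0], 7],
    [[0, 0, 0], [0, 0, 0], 7]
  ]
}}

```text
clock: 3.65
position: [457.4, -266.7, 43.4]
ee_rot: [-0.651, 0.759, 0.0, 0.0]
contact_force: [-0.0, -0.9, -0.3]
gripper_width: 70.0
```

```bash
python3 - <<'E'
from h import *
from bench import eyes
ims=[]
for n,c in(('scene',(209,195)),('top',(440,272))):
    im=eyes.get_image(n)[:,:,::-1].copy(); cv2.imwrite(f'pics/{n}2.png',im)
    x,y=c; r=40
    ims.append(cv2.resize(im[y-r:y+r,x-r:x+r],(400,400),interpolation=cv2.INTER_CUBIC))
cv2.imwrite('pics/c2.png',np.hstack(ims))
E
python3 plan.py 7 2 458.5 -264.6 0 -98.5
```

```text
t 3.75 pos [ 457.12 -266.69   42.79] psi -98.71 F [ 0.61  0.38 -0.42] M [ 0.031  0.01  -0.03 ] w 70.08 q [-6.514e-01  7.587e-01  6.000e-04 -3.000e-04]
step mm 21.4 deg 0.1
[[[-0.114, -0.052, 2.139], [0, 0, -0.1], 7.0], [[-0.114, -0.053, 2.139], [0, 0, -0.1], 7.0]]
```

View pics/c2.png

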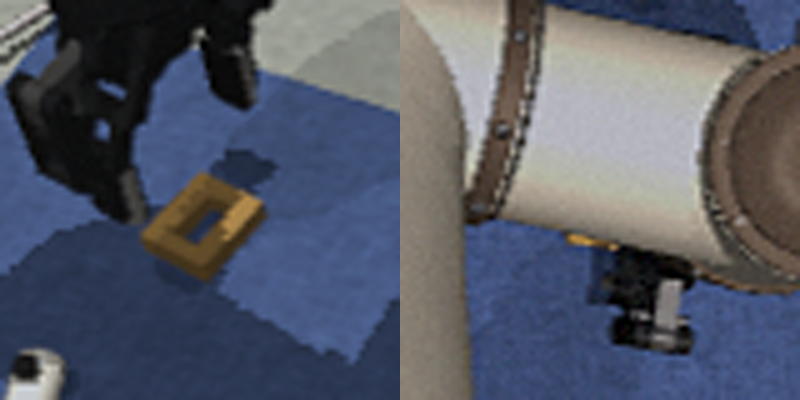

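Request:
{"api": "jog_arm", "payload": {
  "rows": [
    [[-0.11, -0.05, 2.1], [0, 0, 0], 7],
    [[-0.11, -0.05, 2.1], [0, 0, 0], 7],
    [[0, 0, 0], [0, 0, 0], 7],
    [[0, 0, 0], [0, 0, 0], 5.5],
    [[0, 0, 0], [0, 0, 0], 5.2],
    [[0, 0, 0], [0, 0, 0], 5.0]
  ]
}}

```text
clock: 4.5
position: [459.3, -265.0, 2.0]
ee_rot: [-0.651, 0.759, -0.001, 0.0]
contact_force: [-0.4, 0.3, -0.2]
gripper_width: 49.9
```

```bash
python3 plan.py
```

```text
t 4.5 pos [ 459.31 -264.99    1.96] psi -98.7 F [-0.37  0.31 -0.23] M [0.04  0.013 0.028] w 49.91 q [-6.514e-01  7.587e-01 -5.000e-04  4.000e-04]
```

Request:
{"api": "jog_arm", "payload": {
  "rows": [
    [[0, 0, 0], [0, 0, 0], 4.0],
    [[0, 0, 0], [0, 0, 0], 4.0],
    [[0, 0, 0], [0, 0, 0], 4.0]
  ]
}}

```text
clock: 4.88
position: [459.4, -265.0, 2.3]
ee_rot: [-0.652, 0.759, -0.001, 0.0]
contact_force: [-1.9, 1.2, 5.5]
gripper_width: 42.0
```

```bash
python3 plan.py
```

```text
t 4.88 pos [ 459.36 -265.02    2.3 ] psi -98.68 F [-1.93  1.23  5.54] M [ 0.256  0.296 -0.014] w 41.98 q [-6.516e-01  7.586e-01 -6.000e-04  3.000e-04]
```

Request:
{"api": "jog_arm", "payload": {
  "rows": [
    [[0, 0, 0], [0, 0, 0], 7],
    [[0, 0, 0], [0, 0, 0], 7],
    [[0, 0, -3.0], [0, 0, 10], 7],
    [[0, 0, 0], [0, 0, 10], 7],
    [[0, 0, 0], [0, 0, 10], 7],
    [[0, 0, 0], [0, 0, 10], 7],
    [[0, 0, 0], [0, 0, 10], 7],
    [[0, 0, 0], [0, 0, 10], 7],
    [[0, 0, 0], [0, 0, 10], 7],
    [[0, 0, 0], [0, 0, 10], 7]
  ]
}}

```text
clock: 6.12
position: [458.8, -264.8, 31.1]
ee_rot: [-0.008, 1.0, 0.0, -0.0]
contact_force: [0.9, 0.0, 0.4]
gripper_width: 69.9
```

Request:
{"api": "jog_arm", "payload": {
  "rows": [
    [[0, 0, 0], [0, 0, 10], 7],
    [[0, 0, 0], [0, 0, 0], 7]
  ]
}}

```text
clock: 6.38
position: [458.8, -264.8, 31.1]
ee_rot: [0.075, 0.997, 0.0, -0.0]
contact_force: [-0.4, -0.1, -0.2]
gripper_width: 70.2
```

```bash
python3 plan.py 7 2 459.3 -264.8 1 -188.5
```

```text
t 6.38 pos [ 458.82 -264.81   31.1 ] psi 171.41 F [-0.39 -0.06 -0.16] M [ 0.013 -0.006 -0.053] w 70.23 q [ 7.490e-02  9.972e-01  1.000e-04 -2.000e-04]
step mm 15.1 deg 0.04
[[[-0.024, 0.004, 1.505], [0, 0, -0.04], 7.0], [[-0.024, 0.004, 1.505], [0, 0, -0.04], 7.0]]
```

Request:
{"api": "jog_arm", "payload": {
  "rows": [
    [[0, 0, 1.5], [0, 0, 0], 7],
    [[0, 0, 1.5], [0, 0, 0], 5.5],
    [[0, 0, 0], [0, 0, 0], 4.5],
    [[0, 0, 0], [0, 0, 0], 3.4],
    [[0, 0, 0], [0, 0, 0], 3.4],
    [[0, 0, 0], [0, 0, 0], 3.4],
    [[0, 0, 0], [0, 0, 0], 3.4]
  ]
}}

```text
clock: 7.25
position: [459.1, -264.9, 1.5]
ee_rot: [0.076, 0.997, -0.0, 0.0]
contact_force: [0.2, -0.2, -1.9]
gripper_width: 34.9
```

```bash
python3 plan.py 7 1 - - 51 -
```

```text
t 7.25 pos [ 459.06 -264.87    1.54] psi 171.3 F [ 0.21 -0.2  -1.88] M [-0.06   0.029 -0.002] w 34.85 q [ 7.580e-02  9.971e-01 -0.000e+00  2.000e-04]
step mm 49.5 deg 0.0
[[[0.0, 0.0, -4.946], [0, 0, -0.0], 7.0]]
```

Request:
{"api": "jog_arm", "payload": {
  "rows": [
    [[0, 0, 0], [0, 0, 0], 7],
    [[0, 0, 0], [0, 0, 0], 7],
    [[0, 0, -5], [0, 0, 0], 8.5],
    [[0, 5.0, -3], [0, 0, 0], 8.5],
    [[0, -5.5, -2], [0, 0, 0], 8.5]
  ]
}}

```text
clock: 7.88
position: [462.9, -262.8, 103.7]
ee_rot: [0.067, 0.998, -0.0, 0.002]
contact_force: [1.2, -1.1, -0.5]
gripper_width: 85.3
```

Request:
{"api": "jog_arm", "payload": {
  "rows": [
    [[0, -6, 0], [0, 0, 0], 8.5],
    [[0, -6, 0], [0, 0, 0], 8.5],
    [[0, -6, 0], [0, 0, 0], 8.5],
    [[0, -6, 0], [0, 0, 0], 8.5],
    [[0, 0, 0], [0, 0, 0], 8.5]
  ]
}}

```text
clock: 8.5
position: [420.3, -510.6, 100.4]
ee_rot: [0.078, 0.997, -0.0, -0.0]
contact_force: [-0.4, -0.2, 0.5]
gripper_width: 85.0
```

```bash
cat > run2.py <<'E'
from fit import *
from bench import eyes
import sys
t=sys.argv[1]; objs=sys.argv[2:]
D={'mount':((536.5,49,-.076),36),'hub':((615,-269.7,-2.83),28),'spacer':((459,-265,-.15),16),'cap':((468,229,-.47),17)}
for c in('top','scene'):
    im=eyes.get_image(c)[:,:,::-1].copy(); cv2.imwrite(f'pics/{c}{t}.png',im)
    for n in objs:
        p0,r=D[n]; o=fit(c,im,n,p0,r if c=='top' else r+4); print(n,c,np.round(o[:4],2))
E
python3 run2.py 3 spacer hub mount; python3 plan.py
```

```text
spacer top [ 459.64 -266.65   -8.79   12.48]
hub top [ 613.87 -270.81 -162.22    9.22]
mount top [536.14  48.92  -4.36   6.3 ]
spacer scene [ 461.51 -264.81   -8.15   22.08]
hub scene [ 616.7  -268.62 -161.99  122.  ]
mount scene [538.02  50.83  -4.08  21.96]
t 8.6 pos [ 421.11 -507.14  100.56] psi 171.2 F [-0.24 -0.06  1.01] M [ 0.019 -0.021 -0.05 ] w 84.99 q [ 7.670e-02  9.971e-01  5.000e-04 -5.000e-04]
```

View pics/top3.png

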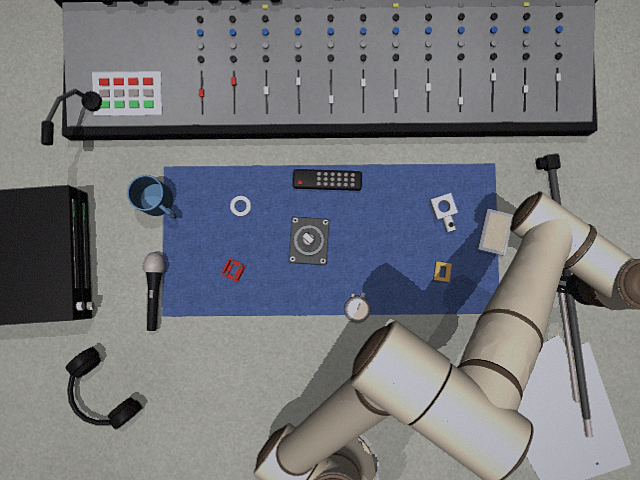

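```bash
python3 plan.py 7 5 614 -269 70 -162.3
```

```text
t 8.6 pos [ 421.11 -507.14  100.56] psi 171.2 F [-0.24 -0.06  1.01] M [ 0.019 -0.021 -0.05 ] w 84.99 q [ 7.670e-02  9.971e-01  5.000e-04 -5.000e-04]
step mm 61.6 deg 5.3
[[[-3.084, 5.297, 0.611], [0, 0, -5.3], 7.0], [[-3.56, 4.989, 0.611], [0, 0, -5.3], 7.0], [[-4.005, 4.639, 0.611], [0, 0, -5.3], 7.0], [[-4.417, 4.249, 0.611], [0, 0, -5.3], 7.0], [[-4.79, 3.823, 0.611], [0, 0, -5.3], 7.0]]
```

Request:
{"api": "jog_arm", "payload": {
  "rows": [
    [[-3.08, 5.3, 0.3], [0, 0, -5.3], 7.5],
    [[-3.56, 5.0, 0.3], [0, 0, -5.3], 7.5],
    [[-4.0, 4.64, 0.3], [0, 0, -5.3], 7.5],
    [[-4.42, 4.25, 0.3], [0, 0, -5.3], 7.5],
    [[-4.8, 3.82, 0.3], [0, 0, -5.3], 7.5],
    [[0, 0, 0], [0, 0, 0], 7.5],
    [[0, 0, 0], [0, 0, 0], 7.5]
  ]
}}

```text
clock: 9.48
position: [614.1, -266.9, 86.4]
ee_rot: [-0.156, 0.988, 0.0, -0.0]
contact_force: [0.1, -1.0, -0.6]
gripper_width: 75.1
```

```bash
python3 plan.py 7.5 3 614 -269 2 -162.3
```

```text
t 9.47 pos [ 614.11 -266.86   86.41] psi -162.09 F [ 0.07 -0.96 -0.56] M [-0.052 -0.002 -0.052] w 75.14 q [-1.556e-01  9.878e-01  2.000e-04 -3.000e-04]
step mm 28.1 deg -0.07
[[[0.025, -0.067, 2.814], [0, 0, 0.07], 7.5], [[0.025, -0.067, 2.814], [0, 0, 0.07], 7.5], [[0.025, -0.067, 2.814], [0, 0, 0.07], 7.5]]
```

Request:
{"api": "jog_arm", "payload": {
  "rows": [
    [[0.02, -0.07, 2.8], [0, 0, 0], 7.5],
    [[0.02, -0.07, 2.8], [0, 0, 0], 7.5],
    [[0.02, -0.07, 2.8], [0, 0, 0.1], 7.5],
    [[0, 0, 0], [0, 0, 0], 7.5],
    [[0, 0, 0], [0, 0, 0], 6.0],
    [[0, 0, 0], [0, 0, 0], 4.7],
    [[0, 0, 0], [0, 0, 0], 4.7],
    [[0, 0, 0], [0, 0, 0], 4.7],
    [[0, 0, 0], [0, 0, 0], 4.7]
  ]
}}

```text
clock: 10.6
position: [615.6, -271.1, 4.5]
ee_rot: [-0.154, 0.988, -0.001, 0.001]
contact_force: [-1.0, -1.0, 6.8]
gripper_width: 48.9
```

```bash
python3 plan.py
```

```text
t 10.6 pos [ 615.65 -271.07    4.54] psi -162.28 F [-0.97 -1.03  6.78] M [ 0.096  0.301 -0.079] w 48.88 q [-1.540e-01  9.881e-01 -8.000e-04  1.400e-03]
```

Request:
{"api": "jog_arm", "payload": {
  "rows": [
    [[0, 0, -2], [0, 0, 0], 4.7],
    [[0, 0, -4], [0, 0, 0], 4.7],
    [[0, 0, -4], [0, 0, 0], 4.7],
    [[0, 0, 0], [0, 0, 0], 4.7],
    [[0, 0, 0], [0, 0, 0], 4.7]
  ]
}}

```text
clock: 11.22
position: [613.8, -270.2, 102.2]
ee_rot: [-0.154, 0.988, 0.001, -0.0]
contact_force: [-0.1, 0.1, -1.8]
gripper_width: 49.0
```

```bash
python3 plan.py 4.7 6 535.9 50.8 130 -184.4; python3 -c "
from h import *
from bench import eyes
i=eyes.get_image('scene')[:,:,::-1].copy();cv2.imwrite('pics/s4.png',i);u=proj('scene',[[615,-270,110]])[0].astype(int);print(u)
cv2.imwrite('pics/s4c.png',cv2.resize(i[max(u[1]-50,0):u[1]+50,u[0]-50:u[0]+50],(600,600),interpolation=3))"
```

```text
t 11.22 pos [ 613.78 -270.15  102.21] psi -162.32 F [-0.07  0.13 -1.83] M [0.016 0.054 0.006] w 49.02 q [-1.537e-01  9.881e-01  5.000e-04 -3.000e-04]
step mm 55.2 deg -3.68
[[[-0.388, 5.491, -0.463], [0, 0, 3.68], 4.7], [[-0.034, 5.504, -0.463], [0, 0, 3.68], 4.7], [[0.319, 5.495, -0.463], [0, 0, 3.68], 4.7], [[0.671, 5.463, -0.463], [0, 0, 3.68], 4.7], [[1.02, 5.409, -0.463], [0, 0, 3.68], 4.7], [[1.365, 5.332, -0.463], [0, 0, 3.68], 4.7]]
[158 221]
```

View pics/s4c.png

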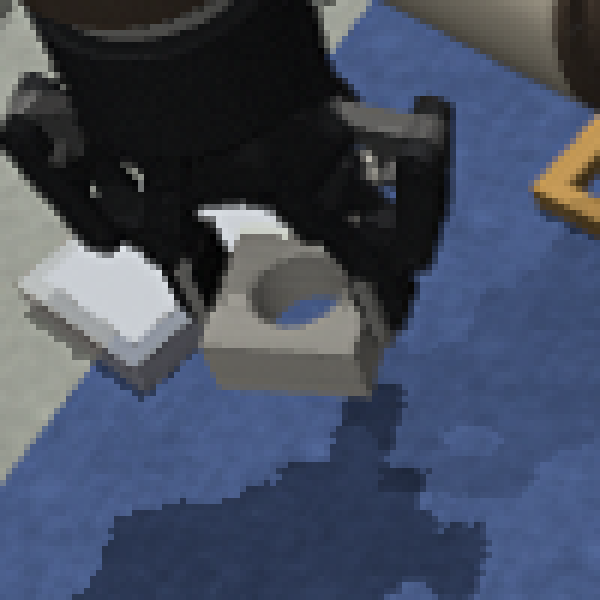

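Request:
{"api": "jog_arm", "payload": {
  "rows": [
    [[-0.39, 5.5, -0.2], [0, 0, 3.7], 4.7],
    [[-0.03, 5.5, -0.2], [0, 0, 3.7], 4.7],
    [[0.32, 5.5, -0.1], [0, 0, 3.7], 4.7],
    [[0.66, 5.46, 0], [0, 0, 3.7], 4.7],
    [[1.0, 5.4, 0], [0, 0, 3.7], 4.7],
    [[1.3, 5.33, 0], [0, 0, 3.6], 4.7],
    [[0, 0, 0], [0, 0, 0], 4.7],
    [[0, 0, 0], [0, 0, 0], 4.7]
  ]
}}

```text
clock: 12.28
position: [537.0, 50.3, 106.4]
ee_rot: [0.038, 0.999, -0.0, -0.001]
contact_force: [1.0, -0.6, -1.4]
gripper_width: 48.5
```

```bash
python3 plan.py 4.7 1 536.8 50.7 92 -184.4; python3 -c "
from h import *
from bench import eyes
i=eyes.get_image('scene')[:,:,::-1].copy();cv2.imwrite('pics/s5.png',i);u=proj('scene',[[536,50,90]])[0].astype(int);print(u)
cv2.imwrite('pics/s5c.png',cv2.resize(i[max(u[1]-40,0):u[1]+40,u[0]-40:u[0]+40],(600,600),interpolation=3))"; python3 plan.py
```

```text
t 12.28 pos [537.05  50.27 106.41] psi 175.65 F [ 1.02 -0.59 -1.44] M [ 0.024 -0.036 -0.021] w 48.51 q [ 3.790e-02  9.993e-01 -5.000e-04 -1.000e-03]
step mm 14.4 deg -0.05
[[[0.028, 0.041, 1.441], [0, 0, 0.05], 4.7]]
[324 247]
t 12.32 pos [537.28  49.63 106.54] psi 175.57 F [ 0.79  0.55 -0.77] M [-0.002 -0.026  0.038] w 48.62 q [ 3.870e-02  9.993e-01 -4.000e-04 -9.000e-04]
```

View pics/s5c.png

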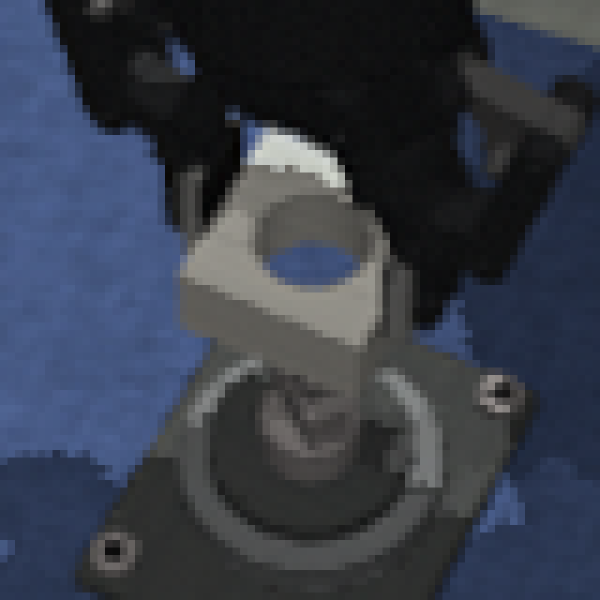

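```bash
python3 - <<'E'
from h import *
f=lambda p:(np.array(p)+.5)/7.5-.5+[284,207]
for z in (124,126,128): print(z,back('scene',f([[317,241],[180,272],[362,345]]),z).round(1).tolist())
R=lambda a:np.array([[np.cos(a),-np.sin(a)],[np.sin(a),np.cos(a)]])
a=np.radians(175.6)
# model ellipse for hub at (538,51) underside 102
from fit import M
t=np.arange(32)*2*np.pi/32
ring=np.c_[14.5*np.cos(t),14.5*np.sin(t)]+[538,51]
u=(proj('scene',np.c_[ring,np.full(32,126)])-[284,207]+.5)*7.5
print(u.min(0),u.max(0))
c=(np.array([[-25,-25],[-25,25]])@R(a).T)+[538,51]
print((proj('scene',np.c_[c,[126,126]])-[284,207]+.5)*7.5,(proj('scene',np.c_[c,[102,102]])-[284,207]+.5)*7.5)
E
```

```text
124 [[538.0, 52.4, 124.0], [559.4, 24.5, 124.0], [562.6, 74.2, 124.0]]
126 [[539.3, 52.9, 126.0], [560.7, 25.1, 126.0], [563.8, 74.7, 126.0]]
128 [[540.6, 53.5, 128.0], [561.9, 25.7, 128.0], [565.0, 75.1, 128.0]]
[253.77929419 187.86011259] [370.49526027 283.4377023 ]
[[358.4279627  348.00861887]
 [176.42537356 272.39512611]] [[357.23308917 401.15910002]
 [178.85962545 326.31667282]]
```

Request:
{"api": "jog_arm", "payload": {
  "rows": [
    [[-0.03, 0.03, 1.0], [0, 0, 0], 4.7],
    [[0, 0, 1.0], [0, 0, 0], 4.7],
    [[0, 0, 0.4], [0, 0, 0], 4.7],
    [[0, 0, 0.4], [0, 0, 0], 4.7],
    [[0, 0, 0.4], [0, 0, 0], 4.7],
    [[0, 0, 0], [0, 0, 0], 4.7]
  ]
}}

```text
clock: 13.08
position: [537.9, 50.6, 75.1]
ee_rot: [0.038, 0.999, -0.0, -0.0]
contact_force: [0.3, 0.7, -1.8]
gripper_width: 48.3
```

```bash
python3 plan.py 4.7 1 536.5 50.5 70 -184.4
```

```text
t 13.07 pos [537.87  50.59  75.07] psi 175.6 F [ 0.27  0.66 -1.75] M [ 0.015 -0.018 -0.028] w 48.28 q [ 3.840e-02  9.993e-01 -1.000e-04 -2.000e-04]
step mm 5.3 deg 0.0
[[[0.136, -0.019, 0.507], [0, 0, -0.0], 4.7]]
```

Request:
{"api": "jog_arm", "payload": {
  "rows": [
    [[0.06, 0, 0.7], [0, 0, 0], 4.7],
    [[0, 0, 0.7], [0, 0, 0], 4.7],
    [[0, 0, 0.3], [0, 0, 0], 4.7],
    [[0, 0, 0.3], [0, 0, 0], 4.7],
    [[0, 0, 0.3], [0, 0, 0], 4.7],
    [[0, 0, 0.3], [0, 0, 0], 4.7],
    [[0, 0, 0], [0, 0, 0], 4.7]
  ]
}}

```text
clock: 13.95
position: [537.3, 50.6, 49.1]
ee_rot: [0.038, 0.999, -0.0, -0.0]
contact_force: [-0.2, 0.1, -1.8]
gripper_width: 48.8
```

```bash
python3 plan.py 4.7 1 536.5 50.5 70 -184.4
```

```text
t 13.95 pos [537.29  50.61  49.09] psi 175.6 F [-0.23  0.12 -1.83] M [-0.009  0.074 -0.016] w 48.79 q [ 3.840e-02  9.993e-01 -1.000e-04 -2.000e-04]
step mm 20.9 deg 0.0
[[[0.078, -0.017, -2.091], [0, 0, -0.0], 4.7]]
```

Request:
{"api": "jog_arm", "payload": {
  "rows": [
    [[0, 0, 0.2], [0, 0, 0], 4.7],
    [[0, 0, 0.2], [0, 0, 0], 4.7],
    [[0, 0, 0.2], [0, 0, 0], 4.7],
    [[0, 0, 0.2], [0, 0, 0], 4.7],
    [[0, 0, 0], [0, 0, 0], 4.7]
  ]
}}

```text
clock: 14.58
position: [537.3, 50.6, 41.1]
ee_rot: [0.038, 0.999, -0.0, -0.0]
contact_force: [0.5, -0.3, -2.7]
gripper_width: 48.3
```

```bash
python3 plan.py 4.7 1 536.5 50.5 70 -184.4
```

```text
t 14.57 pos [537.28  50.64  41.1 ] psi 175.6 F [ 0.45 -0.31 -2.71] M [-0.118  0.046 -0.005] w 48.27 q [ 3.840e-02  9.993e-01 -1.000e-04 -2.000e-04]
step mm 28.9 deg -0.0
[[[0.076, -0.02, -2.89], [0, 0, 0.0], 4.7]]
```

Request:
{"api": "jog_arm", "payload": {
  "rows": [
    [[0, 0, 0.2], [0, 0, 0], 4.7],
    [[0, 0, 0.2], [0, 0, 0], 4.7],
    [[0, 0, 0.2], [0, 0, 0], 4.7],
    [[0, 0, 0], [0, 0, 0], 4.7]
  ]
}}

```text
clock: 15.08
position: [537.3, 50.6, 35.1]
ee_rot: [0.038, 0.999, -0.0, -0.0]
contact_force: [0.3, -0.7, -1.8]
gripper_width: 48.3
```

```bash
python3 plan.py
```

```text
t 15.07 pos [537.29  50.64  35.08] psi 175.59 F [ 0.31 -0.74 -1.81] M [-0.103  0.01   0.003] w 48.31 q [ 3.840e-02  9.993e-01 -0.000e+00 -2.000e-04]
```

Request:
{"api": "jog_arm", "payload": {
  "rows": [
    [[0, 0, 0.1], [0, 0, 0], 4.7],
    [[0, 0, 0.1], [0, 0, 0], 4.7],
    [[0, 0, 0], [0, 0, 0], 4.7]
  ]
}}

```text
clock: 15.45
position: [537.4, 50.7, 33.8]
ee_rot: [0.038, 0.999, -0.0, 0.0]
contact_force: [-1.8, 0.5, 3.4]
gripper_width: 48.4
```

```bash
python3 plan.py
```

```text
t 15.45 pos [537.4   50.65  33.81] psi 175.61 F [-1.83  0.54  3.41] M [-0.152  0.595 -0.019] w 48.39 q [ 3.830e-02  9.993e-01 -0.000e+00  1.000e-04]
```

Hub seated (z 33.8, about 5 N). Releasing it and going for the spacer.

Request:
{"api": "jog_arm", "payload": {
  "rows": [
    [[0, 0, 0], [0, 0, 0], 5.5],
    [[0, 0, 0], [0, 0, 0], 7.5],
    [[0, 0, 0], [0, 0, 0], 7.5],
    [[0, 0, -2.0], [0, 0, 0], 7.5],
    [[0, 0, -5.0], [0, 0, 0], 7.5],
    [[0, 0, -2], [0, 0, 0], 7.5]
  ]
}}

```text
clock: 16.2
position: [538.9, 51.1, 126.0]
ee_rot: [0.038, 0.999, 0.001, 0.002]
contact_force: [-0.1, 0.3, -0.3]
gripper_width: 75.2
```

```bash
python3 plan.py 7 6 459.3 -264.9 90 171.4;python3 -c "
from h import *
from bench import eyes
i=eyes.get_image('scene')[:,:,::-1].copy();u=proj('scene',[[536,50,60]])[0].astype(int);print(u)
cv2.imwrite('pics/s6c.png',cv2.resize(i[max(u[1]-40,0):u[1]+40,u[0]-40:u[0]+40],(600,600),interpolation=3))"
```

```text
t 16.2 pos [538.9   51.12 126.04] psi 175.63 F [-0.12  0.31 -0.34] M [-0.025 -0.014  0.009] w 75.19 q [3.810e-02 9.993e-01 7.000e-04 2.300e-03]
step mm 54.6 deg -0.71
[[[0.922, -5.353, 0.601], [0, 0, 0.71], 7.0], [[0.856, -5.364, 0.601], [0, 0, 0.71], 7.0], [[0.79, -5.374, 0.601], [0, 0, 0.71], 7.0], [[0.723, -5.383, 0.601], [0, 0, 0.71], 7.0], [[0.657, -5.392, 0.601], [0, 0, 0.71], 7.0], [[0.591, -5.399, 0.601], [0, 0, 0.71], 7.0]]
[324 256]
```

View pics/s6c.png

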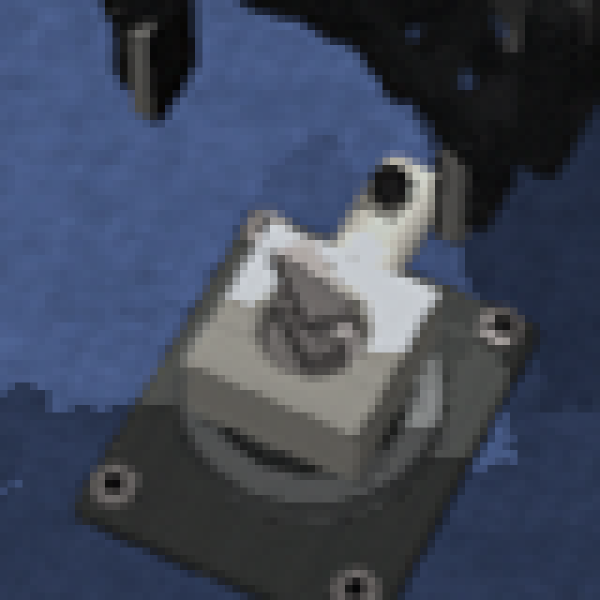

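The hub is down level on the mount, socket towards the robot. On to the spacer.

Request:
{"api": "jog_arm", "payload": {
  "rows": [
    [[0.92, -5.36, 0.7], [0, 0, 0.7], 7],
    [[0.86, -5.36, 0.7], [0, 0, 0.7], 7],
    [[0.8, -5.37, 0.7], [0, 0, 0.7], 7],
    [[0.72, -5.38, 0.7], [0, 0, 0.7], 7],
    [[0.66, -5.39, 0.7], [0, 0, 0.7], 7],
    [[0.59, -5.4, 0.7], [0, 0, 0.7], 7],
    [[0, 0, 2.0], [0, 0, 0], 7],
    [[0, 0, 1.5], [0, 0, 0], 7],
    [[0, 0, 0], [0, 0, 0], 7]
  ]
}}

```text
clock: 17.38
position: [456.7, -264.6, 44.8]
ee_rot: [0.075, 0.997, 0.0, -0.002]
contact_force: [-1.0, 0.4, 0.1]
gripper_width: 70.0
```

```bash
python3 plan.py 7 2 459.3 -264.9 0.5 171.4
```

```text
t 17.38 pos [ 456.69 -264.6    44.8 ] psi 171.43 F [-0.98  0.44  0.15] M [-0.084  0.002  0.005] w 70.03 q [ 7.470e-02  9.972e-01  3.000e-04 -1.700e-03]
step mm 22.2 deg -0.02
[[[-0.131, 0.004, 2.215], [0, 0, 0.02], 7.0], [[-0.131, 0.004, 2.215], [0, 0, 0.02], 7.0]]
```

Request:
{"api": "jog_arm", "payload": {
  "rows": [
    [[0, 0, 2.2], [0, 0, 0], 7],
    [[0, 0, 0], [0, 0, 0], 7],
    [[0, 0, 0], [0, 0, 0], 7]
  ]
}}

```text
clock: 17.75
position: [458.4, -265.0, 25.1]
ee_rot: [0.074, 0.997, -0.0, 0.001]
contact_force: [-0.4, 0.0, 0.3]
gripper_width: 70.1
```

```bash
python3 plan.py 7 2 459.3 -264.9 0.5 171.4
```

```text
t 17.75 pos [ 458.42 -265.     25.15] psi 171.48 F [-0.42  0.02  0.26] M [-0.016 -0.043 -0.011] w 70.1 q [ 7.430e-02  9.972e-01 -2.000e-04  6.000e-04]
step mm 12.3 deg -0.04
[[[-0.043, 0.011, 1.232], [0, 0, 0.04], 7.0], [[-0.043, 0.012, 1.232], [0, 0, 0.04], 7.0]]
```

Request:
{"api": "jog_arm", "payload": {
  "rows": [
    [[-0.05, 0, 1.2], [0, 0, 0], 7],
    [[-0.04, 0, 1.2], [0, 0, 0], 6],
    [[0, 0, 0], [0, 0, 0], 5],
    [[0, 0, 0], [0, 0, 0], 4.3],
    [[0, 0, 0], [0, 0, 0], 3.4],
    [[0, 0, 0], [0, 0, 0], 3.4],
    [[0, 0, 0], [0, 0, 0], 3.4],
    [[0, 0, 0], [0, 0, 0], 3.4]
  ]
}}

```text
clock: 18.75
position: [458.8, -265.5, 0.6]
ee_rot: [0.075, 0.997, -0.0, 0.0]
contact_force: [-0.1, -0.1, 2.0]
gripper_width: 35.0
```

```bash
python3 plan.py
```

```text
t 18.75 pos [ 458.75 -265.5     0.64] psi 171.41 F [-0.06 -0.1   2.03] M [-0.045 -0.009 -0.055] w 35.0 q [ 7.490e-02  9.972e-01 -1.000e-04  4.000e-04]
```

Request:
{"api": "jog_arm", "payload": {
  "rows": [
    [[0, 0, -2], [0, 0, 0], 3.4],
    [[0, 0, -5], [0, 0, 0], 3.4],
    [[0, 0, -4], [0, 0, 0], 3.4],
    [[0, 0, 0], [0, 0, 0], 3.4]
  ]
}}

```text
clock: 19.25
position: [460.4, -265.9, 113.5]
ee_rot: [0.075, 0.997, -0.001, 0.004]
contact_force: [0.6, -0.2, -1.7]
gripper_width: 34.8
```

```bash
python3 plan.py 3.4 7 535.8 50.3 110 -133.4
```

```text
t 19.25 pos [ 460.45 -265.95  113.52] psi 171.42 F [ 0.55 -0.21 -1.67] M [-0.018  0.026  0.055] w 34.77 q [ 7.480e-02  9.972e-01 -7.000e-04  3.600e-03]
step mm 46.4 deg 7.88
[[[-0.39, 4.628, 0.05], [0, 0, -7.88], 3.4], [[-1.021, 4.531, 0.05], [0, 0, -7.88], 3.4], [[-1.633, 4.348, 0.05], [0, 0, -7.88], 3.4], [[-2.214, 4.083, 0.05], [0, 0, -7.88], 3.4], [[-2.753, 3.74, 0.05], [0, 0, -7.88], 3.4], [[-3.24, 3.328, 0.05], [0, 0, -7.88], 3.4], [[-3.666, 2.852, 0.05], [0, 0, -7.88], 3.4]]
```

Request:
{"api": "jog_arm", "payload": {
  "rows": [
    [[-0.39, 4.63, 0.1], [0, 0, -7.9], 3.4],
    [[-1.02, 4.53, 0.1], [0, 0, -7.9], 3.4],
    [[-1.63, 4.35, 0.1], [0, 0, -7.9], 3.4],
    [[-2.2, 4.08, 0.1], [0, 0, -7.9], 3.4],
    [[-2.75, 3.74, 0.1], [0, 0, -7.9], 3.4],
    [[-3.24, 3.33, 0.1], [0, 0, -7.9], 3.4],
    [[-3.67, 2.85, 0.1], [0, 0, -7.8], 3.4],
    [[0, 0, 0], [0, 0, 0], 3.4],
    [[0, 0, 0], [0, 0, 0], 3.4],
    [[0, 0, 0], [0, 0, 0], 3.4]
  ]
}}

```text
clock: 20.5
position: [532.7, 49.8, 102.7]
ee_rot: [-0.395, 0.919, 0.0, -0.001]
contact_force: [-0.8, -0.1, -0.7]
gripper_width: 34.7
```

```bash
python3 plan.py 3.4 3 535.8 50.3 83 -133.4;python3 -c "
from h import *
from bench import eyes
i=eyes.get_image('scene')[:,:,::-1].copy();u=proj('scene',[[536,50,90]])[0].astype(int);print(u)
cv2.imwrite('pics/s7c.png',cv2.resize(i[max(u[1]-40,0):u[1]+40,u[0]-40:u[0]+40],(600,600),interpolation=3))"; python3 plan.py
```

```text
t 20.5 pos [532.75  49.84 102.73] psi -133.5 F [-0.77 -0.11 -0.68] M [-0.008 -0.075  0.001] w 34.71 q [-3.948e-01  9.188e-01  1.000e-04 -8.000e-04]
step mm 6.7 deg 0.03
[[[-0.081, -0.063, 0.658], [0, 0, -0.03], 3.4], [[-0.081, -0.063, 0.658], [0, 0, -0.03], 3.4], [[-0.081, -0.063, 0.658], [0, 0, -0.03], 3.4]]
[324 247]
t 20.55 pos [532.96  49.8  102.98] psi -133.5 F [-0.26  0.14 -1.25] M [-0.005  0.04  -0.026] w 34.97 q [-3.947e-01  9.188e-01  1.000e-04 -5.000e-04]
```

View pics/s7c.png

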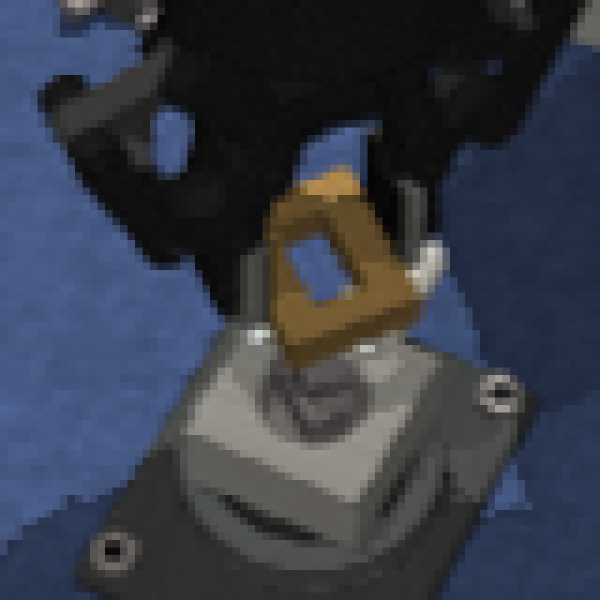

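The spacer is held square above the head. Lowering it to just above.

Request:
{"api": "jog_arm", "payload": {
  "rows": [
    [[-0.1, -0.06, 0.7], [0, 0, 0], 3.4],
    [[-0.08, -0.06, 0.7], [0, 0, 0], 3.4],
    [[-0.08, -0.06, 0.5], [0, 0, 0], 3.4],
    [[0, 0, 0], [0, 0, 0], 3.4],
    [[0, 0, 0], [0, 0, 0], 3.4],
    [[0, 0, 0], [0, 0, 0], 3.4]
  ]
}}

```text
clock: 21.3
position: [536.7, 51.6, 84.6]
ee_rot: [-0.396, 0.918, -0.0, 0.0]
contact_force: [1.2, 0.3, -0.2]
gripper_width: 35.0
```

```bash
python3 plan.py 3.4 1 535.8 50.3 78 -133.4
```

```text
t 21.3 pos [536.73  51.62  84.56] psi -133.39 F [ 1.18  0.29 -0.22] M [-0.011  0.031  0.017] w 35.0 q [-3.956e-01  9.184e-01 -0.000e+00  3.000e-04]
step mm 6.8 deg -0.01
[[[0.16, -0.023, 0.656], [0, 0, 0.01], 3.4]]
```

Request:
{"api": "jog_arm", "payload": {
  "rows": [
    [[0.1, 0, 0.3], [0, 0, 0], 3.4],
    [[0, 0, 0.3], [0, 0, 0], 3.4],
    [[0, 0, 0.2], [0, 0, 0], 3.4],
    [[0, 0, 0.2], [0, 0, 0], 3.4],
    [[0, 0, 0.1], [0, 0, 0], 3.4],
    [[0, 0, 0], [0, 0, 0], 3.4]
  ]
}}

```text
clock: 22.05
position: [535.5, 50.2, 73.2]
ee_rot: [-0.395, 0.919, -0.0, -0.001]
contact_force: [-1.2, -3.8, 0.8]
gripper_width: 34.8
```

```bash
python3 plan.py
```

```text
t 22.05 pos [535.52  50.18  73.16] psi -133.42 F [-1.22 -3.78  0.78] M [-1.143  0.094 -0.012] w 34.83 q [-3.954e-01  9.185e-01 -2.000e-04 -6.000e-04]
```

Request:
{"api": "jog_arm", "payload": {
  "rows": [
    [[0.05, -0.05, 0.1], [0, 0, 0], 3.4],
    [[0.04, -0.03, 0.1], [0, 0, 0], 3.4],
    [[0, 0, 0], [0, 0, 0], 3.4]
  ]
}}

```text
clock: 22.42
position: [535.7, 49.8, 70.9]
ee_rot: [-0.396, 0.918, 0.0, -0.0]
contact_force: [-0.5, -1.2, -2.7]
gripper_width: 34.7
```

```bash
python3 plan.py
```

```text
t 22.43 pos [535.72  49.81  70.95] psi -133.4 F [-0.5  -1.17 -2.73] M [-0.248  0.22  -0.028] w 34.68 q [-3.955e-01  9.185e-01  2.000e-04 -1.000e-04]
```

Request:
{"api": "jog_arm", "payload": {
  "rows": [
    [[0.02, -0.02, 0.3], [0, 0, 0], 3.4],
    [[0, 0, 0.3], [0, 0, 0], 3.4],
    [[0, 0, 0.2], [0, 0, 0], 3.4],
    [[0, 0, 0.2], [0, 0, 0], 3.4],
    [[0, 0, 0.2], [0, 0, 0], 3.4],
    [[0, 0, 0], [0, 0, 0], 3.4]
  ]
}}

```text
clock: 23.18
position: [536.0, 49.4, 59.2]
ee_rot: [-0.396, 0.918, 0.0, 0.0]
contact_force: [-0.3, -0.2, -0.6]
gripper_width: 35.1
```

```bash
python3 plan.py
```

```text
t 23.18 pos [536.01  49.43  59.21] psi -133.4 F [-0.3  -0.2  -0.62] M [-0.007  0.052 -0.012] w 35.07 q [-3.956e-01  9.184e-01  0.000e+00  2.000e-04]
```

Request:
{"api": "jog_arm", "payload": {
  "rows": [
    [[0, 0, 0.2], [0, 0, 0], 3.4],
    [[0, 0, 0.15], [0, 0, 0], 3.4],
    [[0, 0, 0.15], [0, 0, 0], 3.4],
    [[0, 0, 0], [0, 0, 0], 3.4]
  ]
}}

```text
clock: 23.68
position: [536.0, 49.4, 54.6]
ee_rot: [-0.396, 0.918, -0.0, 0.0]
contact_force: [-0.3, 0.2, 2.7]
gripper_width: 34.8
```

```bash
python3 plan.py
```

```text
t 23.68 pos [536.01  49.4   54.59] psi -133.39 F [-0.34  0.19  2.73] M [0.048 0.275 0.006] w 34.76 q [-3.956e-01  9.184e-01 -0.000e+00  1.000e-04]
```

Spacer is flat on the hub (z 54.6, 3 N). Before letting go I'll feel the tongue's angle with small turns, for the cap.

Request:
{"api": "jog_arm", "payload": {
  "rows": [
    [[0, 0, 0], [0, 0, 2], 3.4],
    [[0, 0, 0], [0, 0, 2], 3.4],
    [[0, 0, 0], [0, 0, 0], 3.4]
  ]
}}

```text
clock: 24.05
position: [536.1, 49.2, 54.6]
ee_rot: [-0.363, 0.932, -0.0, 0.0]
contact_force: [-0.9, -0.5, 3.4]
gripper_width: 35.0
```

```bash
python3 plan.py
```

```text
t 24.05 pos [536.08  49.21  54.57] psi -137.43 F [-0.89 -0.53  3.36] M [-0.284  0.046 -0.038] w 34.99 q [-3.630e-01  9.318e-01 -1.000e-04  2.000e-04]
```

Request:
{"api": "jog_arm", "payload": {
  "rows": [
    [[0, 0, 0], [0, 0, -4], 3.4],
    [[0, 0, 0], [0, 0, -4], 3.4],
    [[0, 0, 0], [0, 0, 0], 3.4]
  ]
}}

```text
clock: 24.42
position: [535.9, 49.2, 54.4]
ee_rot: [-0.427, 0.904, -0.0, -0.0]
contact_force: [-0.8, -1.0, 1.9]
gripper_width: 34.7
```

```bash
python3 plan.py
```

```text
t 24.43 pos [535.87  49.18  54.41] psi -129.44 F [-0.85 -0.96  1.91] M [-0.36   0.087  0.034] w 34.73 q [-4.270e-01  9.042e-01 -1.000e-04 -0.000e+00]
```

Request:
{"api": "jog_arm", "payload": {
  "rows": [
    [[0, 0, 0], [0, 0, 4], 3.4],
    [[0, 0, 0], [0, 0, 0], 4.5],
    [[0, 0, 0], [0, 0, 0], 6.5],
    [[0, 0, 0], [0, 0, 0], 6.5],
    [[0, 0, -3.0], [0, 0, 0], 6.5],
    [[0, 0, -4.0], [0, 0, 0], 7],
    [[0, 0, 0], [0, 0, 0], 7]
  ]
}}

```text
clock: 25.3
position: [538.0, 50.1, 127.5]
ee_rot: [-0.396, 0.918, -0.0, 0.004]
contact_force: [0.3, 0.4, -0.7]
gripper_width: 69.8
```

```bash
python3 plan.py 7.5 7 468 230.5 80 -207;python3 -c "
from h import *
from bench import eyes
i=eyes.get_image('scene')[:,:,::-1].copy();u=proj('scene',[[536,50,60]])[0].astype(int);print(u)
cv2.imwrite('pics/s8c.png',cv2.resize(i[max(u[1]-40,0):u[1]+40,u[0]-40:u[0]+40],(600,600),interpolation=3))"
```

```text
t 25.3 pos [538.03  50.07 127.53] psi -133.35 F [ 0.34  0.41 -0.72] M [-0.003  0.03  -0.017] w 69.84 q [-3.959e-01  9.183e-01 -4.000e-04  3.700e-03]
step mm 28.5 deg -10.52
[[[-1.187, 2.497, 0.679], [0, 0, 10.52], 7.5], [[-0.712, 2.672, 0.679], [0, 0, 10.52], 7.5], [[-0.212, 2.757, 0.679], [0, 0, 10.52], 7.5], [[0.295, 2.749, 0.679], [0, 0, 10.52], 7.5], [[0.792, 2.649, 0.679], [0, 0, 10.52], 7.5], [[1.263, 2.46, 0.679], [0, 0, 10.52], 7.5], [[1.691, 2.188, 0.679], [0, 0, 10.52], 7.5]]
[324 256]
```

View pics/s8c.png

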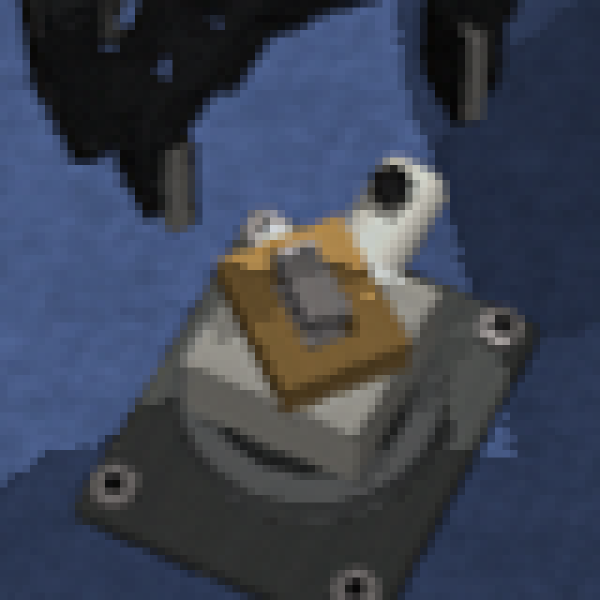

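Request:
{"api": "jog_arm", "payload": {
  "rows": [
    [[-1.2, 2.5, 0.7], [0, 0, 10.5], 7.5],
    [[-0.71, 2.67, 0.7], [0, 0, 10.5], 7.5],
    [[-0.21, 2.76, 0.7], [0, 0, 10.5], 7.5],
    [[0.3, 2.75, 0.7], [0, 0, 10.5], 7.5],
    [[0.79, 2.65, 0.7], [0, 0, 10.5], 7.5],
    [[1.26, 2.46, 0.7], [0, 0, 10.5], 7.5],
    [[1.69, 2.19, 0.7], [0, 0, 10.5], 7.5],
    [[0, 0, 3.5], [0, 0, 0], 7.5],
    [[0, 0, 0], [0, 0, 0], 7.5],
    [[0, 0, 0], [0, 0, 0], 7.5]
  ]
}}

```text
clock: 26.6
position: [466.0, 229.6, 40.4]
ee_rot: [0.233, 0.973, -0.0, -0.0]
contact_force: [-0.1, 0.2, 0.6]
gripper_width: 75.3
```

```bash
python3 plan.py 7.5 2 468 230.5 3 -207
```

```text
t 26.6 pos [465.95 229.63  40.36] psi 153.11 F [-0.09  0.22  0.6 ] M [ 0.01  -0.008  0.02 ] w 75.3 q [ 2.325e-01  9.726e-01 -3.000e-04 -1.000e-04]
step mm 18.7 deg -0.05
[[[-0.072, 0.085, 1.868], [0, 0, 0.05], 7.5], [[-0.072, 0.085, 1.868], [0, 0, 0.05], 7.5]]
```

Request:
{"api": "jog_arm", "payload": {
  "rows": [
    [[-0.07, 0.09, 1.9], [0, 0, 0], 7.5],
    [[-0.07, 0.08, 1.8], [0, 0, 0], 7],
    [[0, 0, 0], [0, 0, 0], 6],
    [[0, 0, 0], [0, 0, 0], 5],
    [[0, 0, 0], [0, 0, 0], 5]
  ]
}}

```text
clock: 27.22
position: [468.4, 231.1, 4.4]
ee_rot: [0.233, 0.973, 0.001, 0.001]
contact_force: [0.4, -0.6, -0.5]
gripper_width: 49.9
```

```bash
python3 plan.py
```

```text
t 27.23 pos [468.4  231.14   4.38] psi 153.1 F [ 0.39 -0.56 -0.46] M [-0.032 -0.032 -0.01 ] w 49.9 q [2.326e-01 9.726e-01 9.000e-04 6.000e-04]
```

Request:
{"api": "jog_arm", "payload": {
  "rows": [
    [[0, 0, 0], [0, 0, 0], 4.0],
    [[0, 0, 0], [0, 0, 0], 4.0],
    [[0, 0, 0], [0, 0, 0], 4.0]
  ]
}}

```text
clock: 27.6
position: [468.3, 231.1, 4.4]
ee_rot: [0.232, 0.973, 0.001, 0.001]
contact_force: [-1.6, -0.8, 5.6]
gripper_width: 40.9
```

```bash
python3 plan.py
```

```text
t 27.6 pos [468.27 231.06   4.44] psi 153.12 F [-1.59 -0.8   5.59] M [-0.207  0.378  0.024] w 40.94 q [2.324e-01 9.726e-01 5.000e-04 5.000e-04]
```

Request:
{"api": "jog_arm", "payload": {
  "rows": [
    [[0, 0, -2], [0, 0, 0], 4.0],
    [[0, 0, -5], [0, 0, 0], 4.0],
    [[0, 0, -3.7], [0, 0, 0], 4.0],
    [[0, 0, 0], [0, 0, 0], 4.0]
  ]
}}

```text
clock: 28.1
position: [469.4, 232.2, 113.6]
ee_rot: [0.232, 0.973, 0.003, 0.002]
contact_force: [-0.9, 0.0, -1.5]
gripper_width: 41.0
```

```bash
python3 plan.py 4 8 536.2 49.8 110 -133.4
```

```text
t 28.1 pos [469.39 232.17 113.56] psi 153.12 F [-0.95  0.04 -1.51] M [ 0.022  0.087 -0.004] w 41.02 q [0.2324 0.9726 0.0031 0.0022]
step mm 24.3 deg 9.18
[[[-1.775, -1.656, 0.044], [0, 0, -9.18], 4.0], [[-1.488, -1.918, 0.044], [0, 0, -9.18], 4.0], [[-1.163, -2.131, 0.044], [0, 0, -9.18], 4.0], [[-0.808, -2.289, 0.044], [0, 0, -9.18], 4.0], [[-0.432, -2.389, 0.044], [0, 0, -9.18], 4.0], [[-0.045, -2.427, 0.044], [0, 0, -9.18], 4.0], [[0.343, -2.403, 0.044], [0, 0, -9.18], 4.0], [[0.722, -2.318, 0.044], [0, 0, -9.18], 4.0]]
```

Request:
{"api": "jog_arm", "payload": {
  "rows": [
    [[-1.78, -1.66, 0], [0, 0, -9.2], 4.0],
    [[-1.49, -1.92, 0], [0, 0, -9.2], 4.0],
    [[-1.16, -2.13, 0], [0, 0, -9.2], 4.0],
    [[-0.81, -2.29, 0], [0, 0, -9.2], 4.0],
    [[-0.43, -2.39, 0], [0, 0, -9.2], 4.0],
    [[-0.05, -2.43, 0], [0, 0, -9.2], 4.0],
    [[0.34, -2.4, 0], [0, 0, -9.1], 4.0],
    [[0.72, -2.32, 0], [0, 0, -9.1], 4.0],
    [[0, 0, 0.5], [0, 0, 0], 4.0],
    [[0, 0, 0], [0, 0, 0], 4.0]
  ]
}}

```text
clock: 29.35
position: [533.7, 48.2, 103.9]
ee_rot: [-0.394, 0.919, 0.0, -0.001]
contact_force: [-0.7, 0.5, -1.0]
gripper_width: 41.0
```

```bash
python3 plan.py 4 2 536.2 49.8 90 -133.4;python3 -c "
from h import *
from bench import eyes
i=eyes.get_image('scene')[:,:,::-1].copy();u=proj('scene',[[536,50,90]])[0].astype(int);print(u)
cv2.imwrite('pics/s9c.png',cv2.resize(i[max(u[1]-40,0):u[1]+40,u[0]-40:u[0]+40],(600,600),interpolation=3))"
```

```text
t 29.35 pos [533.69  48.24 103.91] psi -133.61 F [-0.65  0.5  -1.  ] M [ 0.008  0.011 -0.003] w 40.95 q [-3.938e-01  9.192e-01  3.000e-04 -1.500e-03]
step mm 7.1 deg 0.11
[[[-0.143, -0.037, 0.696], [0, 0, -0.11], 4.0], [[-0.143, -0.038, 0.696], [0, 0, -0.11], 4.0]]
[324 247]
```

View pics/s9c.png

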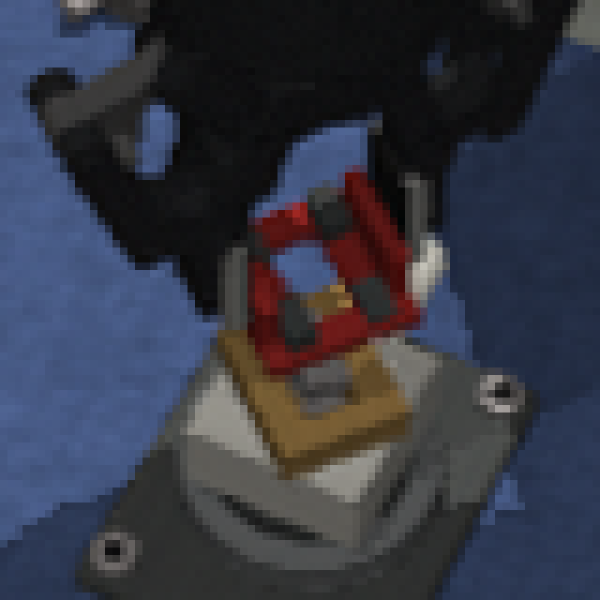

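The cap is held in line with spacer and head. Descending.

Request:
{"api": "jog_arm", "payload": {
  "rows": [
    [[-0.14, -0.03, 0.7], [0, 0, -0.2], 4.0],
    [[-0.1, -0.03, 0.7], [0, 0, 0], 4.0],
    [[0, 0, 0], [0, 0, 0], 4.0],
    [[0, 0, 0], [0, 0, 0], 4.0],
    [[0, 0, 0], [0, 0, 0], 4.0]
  ]
}}

```text
clock: 30.02
position: [537.0, 49.7, 91.5]
ee_rot: [-0.396, 0.918, -0.0, 0.0]
contact_force: [0.4, -0.2, -0.7]
gripper_width: 41.2
```

```bash
python3 plan.py 4 1 536.2 49.8 84 -133.4
```

```text
t 30.02 pos [536.99  49.73  91.52] psi -133.3 F [ 0.42 -0.21 -0.73] M [-0.023  0.024  0.063] w 41.19 q [-3.964e-01  9.181e-01 -0.000e+00  2.000e-04]
step mm 7.6 deg -0.1
[[[0.05, 0.062, 0.752], [0, 0, 0.1], 4.0]]
```

Request:
{"api": "jog_arm", "payload": {
  "rows": [
    [[0.04, 0.04, 0.4], [0, 0, 0], 4.0],
    [[0, 0, 0.3], [0, 0, 0], 4.0],
    [[0, 0, 0.3], [0, 0, 0], 4.0],
    [[0, 0, 0.2], [0, 0, 0], 4.0],
    [[0, 0, 0.2], [0, 0, 0], 4.0],
    [[0, 0, 0], [0, 0, 0], 4.0]
  ]
}}

```text
clock: 30.78
position: [536.2, 49.6, 77.1]
ee_rot: [-0.396, 0.918, 0.0, -0.0]
contact_force: [-0.1, -0.4, -0.4]
gripper_width: 40.7
```

```bash
python3 plan.py
```

```text
t 30.77 pos [536.19  49.61  77.1 ] psi -133.3 F [-0.1  -0.37 -0.42] M [-0.016 -0.003  0.032] w 40.7 q [-3.963e-01  9.181e-01  0.000e+00 -2.000e-04]
```

Request:
{"api": "jog_arm", "payload": {
  "rows": [
    [[0, 0, 0.3], [0, 0, 0], 4.0],
    [[0, 0, 0.3], [0, 0, 0], 4.0],
    [[0, 0, 0.15], [0, 0, 0], 4.0],
    [[0, 0, 0], [0, 0, 0], 4.0]
  ]
}}

```text
clock: 31.28
position: [536.3, 49.7, 70.0]
ee_rot: [-0.396, 0.918, -0.0, -0.0]
contact_force: [-2.1, 0.3, 2.9]
gripper_width: 40.9
```

```bash
python3 plan.py
```

```text
t 31.27 pos [536.27  49.67  70.03] psi -133.29 F [-2.08  0.28  2.92] M [ 0.092  0.397 -0.013] w 40.9 q [-3.964e-01  9.181e-01 -0.000e+00 -1.000e-04]
```

Request:
{"api": "jog_arm", "payload": {
  "rows": [
    [[0, 0, 0.1], [0, 0, 0], 4.0],
    [[0, 0, 0.1], [0, 0, 0], 4.0],
    [[0, 0, 0.1], [0, 0, 0], 4.0],
    [[0, 0, 0], [0, 0, 0], 4.0]
  ]
}}

```text
clock: 31.78
position: [536.3, 49.7, 67.4]
ee_rot: [-0.396, 0.918, -0.0, 0.0]
contact_force: [-2.6, 0.5, 6.8]
gripper_width: 40.6
```

```bash
python3 plan.py
```

```text
t 31.77 pos [536.3   49.66  67.39] psi -133.29 F [-2.6   0.54  6.82] M [0.248 0.921 0.035] w 40.64 q [-3.965e-01  9.181e-01 -1.000e-04  0.000e+00]
```

Request:
{"api": "jog_arm", "payload": {
  "rows": [
    [[0, 0, 0.1], [0, 0, 0], 4.0],
    [[0, 0, 0.15], [0, 0, 0], 4.0],
    [[0, 0, 0], [0, 0, 0], 4.0]
  ]
}}

```text
clock: 32.15
position: [536.3, 49.7, 65.4]
ee_rot: [-0.397, 0.918, -0.0, 0.0]
contact_force: [-2.9, 0.2, 10.3]
gripper_width: 40.5
```

```bash
python3 plan.py
```

```text
t 32.15 pos [536.32  49.67  65.42] psi -133.28 F [-2.93  0.2  10.29] M [0.266 1.222 0.017] w 40.46 q [-3.965e-01  9.180e-01 -1.000e-04  1.000e-04]
```

Request:
{"api": "jog_arm", "payload": {
  "rows": [
    [[0, 0, 0], [0, 0, 6], 4.0],
    [[0, 0, 0], [0, 0, 8], 4.0],
    [[0, 0, 0], [0, 0, 8], 4.0],
    [[0, 0, 0], [0, 0, 0], 4.0]
  ]
}}

```text
clock: 32.65
position: [538.3, 50.0, 66.1]
ee_rot: [-0.214, 0.977, -0.0, 0.002]
contact_force: [-0.7, -1.1, 9.1]
gripper_width: 40.8
```

```bash
python3 plan.py
```

```text
t 32.65 pos [538.3   49.98  66.13] psi -155.29 F [-0.65 -1.12  9.12] M [-0.085  0.35  -0.096] w 40.83 q [-2.140e-01  9.768e-01 -2.000e-04  2.400e-03]
```

Request:
{"api": "jog_arm", "payload": {
  "rows": [
    [[0.08, 0.03, 0.07], [0, 0, 0], 4.0],
    [[0, 0, 0], [0, 0, 0], 4.0]
  ]
}}

```text
clock: 32.9
position: [538.2, 50.0, 65.8]
ee_rot: [-0.214, 0.977, -0.0, 0.003]
contact_force: [-0.1, -1.1, 10.1]
gripper_width: 41.2
```

```bash
python3 plan.py
```

```text
t 32.9 pos [538.22  50.01  65.79] psi -155.23 F [-0.09 -1.11 10.08] M [-0.283  0.041 -0.026] w 41.24 q [-2.145e-01  9.767e-01 -2.000e-04  3.200e-03]
```

Request:
{"api": "jog_arm", "payload": {
  "rows": [
    [[0.12, 0.05, 0.05], [0, 0, 0], 4.0],
    [[0, 0, 0], [0, 0, 0], 4.0]
  ]
}}

```text
clock: 33.15
position: [538.1, 50.1, 65.8]
ee_rot: [-0.215, 0.977, -0.0, 0.004]
contact_force: [1.4, -1.9, 10.1]
gripper_width: 40.9
```

```bash
python3 plan.py
```

```text
t 33.15 pos [538.11  50.07  65.79] psi -155.19 F [ 1.35 -1.94 10.05] M [-0.545 -0.546 -0.063] w 40.93 q [-2.148e-01  9.766e-01 -4.000e-04  4.500e-03]
```

Request:
{"api": "jog_arm", "payload": {
  "rows": [
    [[0, 0, 0], [0, 0, 8], 4.0],
    [[0, 0, 0], [0, 0, 8], 4.0],
    [[0, 0, 0], [0, 0, 8], 4.0],
    [[0, 0, 0], [0, 0, 0], 4.0]
  ]
}}

```text
clock: 33.65
position: [537.2, 50.2, 65.5]
ee_rot: [-0.006, 1.0, 0.001, 0.004]
contact_force: [0.1, -1.1, 10.7]
gripper_width: 40.9
```

```bash
python3 plan.py
```

```text
t 33.65 pos [537.2   50.18  65.5 ] psi -179.27 F [ 0.15 -1.09 10.7 ] M [-0.078  0.062 -0.094] w 40.86 q [-6.4e-03  1.0e+00  6.0e-04  3.5e-03]
```

Request:
{"api": "jog_arm", "payload": {
  "rows": [
    [[0.04, 0, 0], [0, 0, 8], 4.0],
    [[0, 0, 0], [0, 0, 8], 4.0],
    [[0, 0, 0], [0, 0, 8], 4.0],
    [[0, 0, 0], [0, 0, 0], 4.0]
  ]
}}

```text
clock: 34.15
position: [536.7, 50.2, 65.5]
ee_rot: [0.202, 0.979, 0.001, 0.003]
contact_force: [-0.1, 0.4, 10.0]
gripper_width: 40.8
```

```bash
python3 plan.py
```

```text
t 34.15 pos [536.75  50.17  65.47] psi 156.73 F [-0.05  0.38 10.  ] M [-0.118  0.025 -0.064] w 40.85 q [0.2016 0.9795 0.0012 0.0032]
```

Request:
{"api": "jog_arm", "payload": {
  "rows": [
    [[0.02, 0, 0], [0, 0, 7], 4.0],
    [[0, 0, 0], [0, 0, 7], 4.0],
    [[0, 0, 0], [0, 0, 6], 4.0],
    [[0, 0, 0], [0, 0, 0], 4.0]
  ]
}}

```text
clock: 34.65
position: [536.5, 50.2, 65.5]
ee_rot: [0.369, 0.93, 0.002, 0.003]
contact_force: [0.4, -0.2, 10.4]
gripper_width: 40.5
```

```bash
python3 plan.py
```

```text
t 34.65 pos [536.54  50.21  65.46] psi 136.75 F [ 0.36 -0.2  10.38] M [-0.19   0.04  -0.084] w 40.48 q [0.3685 0.9296 0.0018 0.003 ]
```

Request:
{"api": "jog_arm", "payload": {
  "rows": [
    [[0, 0, -0.1], [0, 0, 0], 4.0],
    [[0, 0, -0.1], [0, 0, 0], 4.0],
    [[0, 0, -0.1], [0, 0, 0], 4.0],
    [[0, 0, 0], [0, 0, 0], 4.0]
  ]
}}

```text
clock: 35.15
position: [536.5, 50.2, 67.8]
ee_rot: [0.368, 0.93, 0.002, 0.003]
contact_force: [1.4, -0.1, 5.3]
gripper_width: 41.2
```

```bash
python3 plan.py
```

```text
t 35.15 pos [536.45  50.21  67.84] psi 136.77 F [ 1.4  -0.13  5.34] M [-0.088 -0.432 -0.054] w 41.19 q [0.3684 0.9297 0.0018 0.0029]
```

Request:
{"api": "jog_arm", "payload": {
  "rows": [
    [[0, 0, -0.1], [0, 0, 0], 4.0],
    [[0, 0, -0.1], [0, 0, 0], 4.0],
    [[0, 0, 0], [0, 0, 0], 4.0]
  ]
}}

```text
clock: 35.52
position: [536.4, 50.2, 68.5]
ee_rot: [0.369, 0.93, 0.002, 0.003]
contact_force: [5.6, -1.3, -1.2]
gripper_width: 40.9
```

```bash
python3 plan.py
```

```text
t 35.52 pos [536.36  50.25  68.5 ] psi 136.74 F [ 5.64 -1.33 -1.22] M [-0.263 -1.669 -0.029] w 40.91 q [0.3686 0.9296 0.0018 0.0025]
```

Request:
{"api": "jog_arm", "payload": {
  "rows": [
    [[-0.11, 0.1, 0.05], [0, 0, 0], 4.0],
    [[0, 0, 0], [0, 0, 0], 4.0]
  ]
}}

```text
clock: 35.78
position: [536.5, 50.2, 68.4]
ee_rot: [0.369, 0.93, 0.001, 0.001]
contact_force: [2.4, 2.1, 5.5]
gripper_width: 40.7
```

```bash
python3 plan.py
```

```text
t 35.77 pos [536.53  50.19  68.4 ] psi 136.73 F [2.37 2.09 5.52] M [ 0.439 -0.744  0.002] w 40.74 q [0.3687 0.9295 0.0011 0.0013]
```

Request:
{"api": "jog_arm", "payload": {
  "rows": [
    [[-0.05, 0.02, 0], [0, 0, 0], 4.0],
    [[0, 0, -0.1], [0, 0, 0], 4.5],
    [[0, 0, 0], [0, 0, 0], 5.5],
    [[0, 0, 0], [0, 0, 0], 7],
    [[0, 0, 0], [0, 0, 0], 7],
    [[0, 0, -3], [0, 0, 0], 7],
    [[0, 0, -5], [0, 0, 0], 7],
    [[0, 0, -4], [0, 0, 0], 7]
  ]
}}

```text
clock: 36.78
position: [535.5, 49.3, 190.3]
ee_rot: [0.369, 0.929, 0.0, 0.0]
contact_force: [0.7, 0.1, 0.3]
gripper_width: 69.8
```

Request:
{"api": "jog_arm", "payload": {
  "rows": [
    [[5, 0, -2], [0, 0, 0], 7],
    [[5, -3, 0], [0, 0, 0], 7],
    [[5, -4, 0], [0, 0, 0], 7],
    [[0, 0, 0], [0, 0, 0], 7],
    [[0, 0, 0], [0, 0, 0], 7]
  ]
}}

```text
clock: 37.4
position: [380.3, 101.5, 209.2]
ee_rot: [0.368, 0.93, 0.001, 0.001]
contact_force: [0.3, -0.2, 0.6]
gripper_width: 69.5
```

```bash
python3 plan.py; python3 -c "
from h import *
from bench import eyes
o=[]
for n in('scene','top'):
    i=eyes.get_image(n)[:,:,::-1].copy();cv2.imwrite('pics/%s10.png'%n,i);u=proj(n,[[536,50,60]])[0].astype(int);print(u)
    o.append(cv2.resize(i[u[1]-32:u[1]+32,u[0]-32:u[0]+32],(400,400),interpolation=3))
cv2.imwrite('pics/c10.png',np.hstack(o))"
```

```text
t 37.4 pos [380.27 101.5  209.21] psi 136.75 F [ 0.28 -0.2   0.6 ] M [ 0.019 -0.052  0.056] w 69.52 q [3.685e-01 9.296e-01 6.000e-04 6.000e-04]
[324 256]
[307 238]
```

View pics/c10.png

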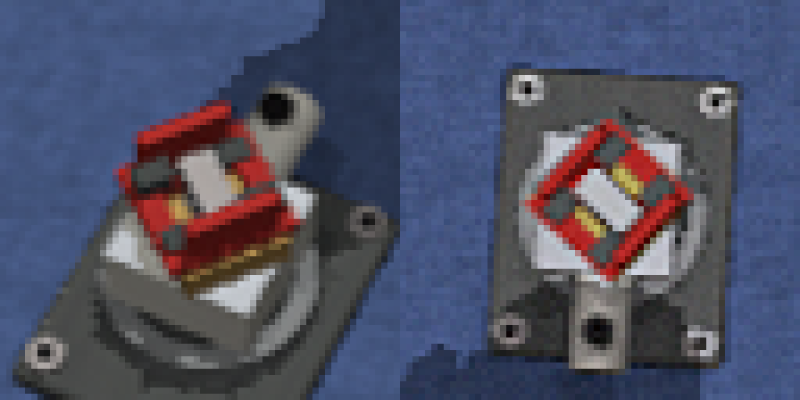

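View pics/top10.png

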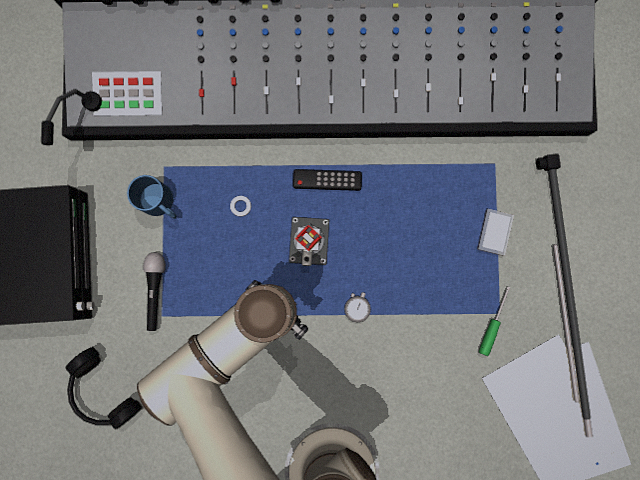

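The top crop shows the head lying across the groove, at right angles to the ears and between the pads, with the cap centred on it. The socket is over the front edge and the gripper is clear. The other things are at the same pixels as at the start, so I'm handing in.

```bash
python3 -c "
from bench import arm
print(arm.job_done())"
```

```text
the job is handed in; nothing more can be done
None
```

The mic-arm swivel is built on its mount and the cap is locked. I handed the job in after about 37.5 s of the 72 s; no verdict was reported.

**What I did**
- **Hub:** It went over the post with its socket over the front edge, and touched the pressure plate at about 5 N.
- **Spacer:** I lined it up with the tongue at about 46.6° in the world frame, about 51° from the mount's x axis. While it sat on the hub I turned it 4° each way. Both sides gave only about 0.035 N m, so the angle was centred.
- **Cap:** I pushed it down about 5 mm at about 10 N, turned it 90° clockwise and let it up. It stopped about 2 mm down against a light upward pull, which fits a locked cap.

**Last checks**
- **Lock:** Pictures from both cameras show the head across the cap's groove, with the cap centred on it.
- **Height:** The tool height on release puts the cap's underside about 64 mm above the mount's origin.
- **Desk:** The gripper is well clear, and by eye the other things are at the same places in the top picture.

**What did not go smoothly**
- **Spacer squeeze:** On the first calibration squeeze the spacer's grip width read 42 mm where I expected 44. I opened and repeated it with the same reading, so I took it as pads giving a little.
- **Cap turn:** The cap's centre drifted about 2 mm sideways early in the turn; I corrected it before the end.
- **Side force on letting up:** It reached about 5.6 N, and I reduced it to about 3 N before opening the fingers.
- **Not measured:** Final stack centring was judged from the pictures and the tool position, not fitted again. The plate's travel can't be read directly.

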